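# Load the sample locker, drop its thumb latch and lock it with the T-toggle

## Robot

A 6-joint arm with a two-finger parallel gripper is mounted at the origin on the work surface; the furniture and walls round the work are solid. World frame = base frame: x ahead of the robot, y to its left, z up, the work surface at z = 0. Lengths are in mm, angles in rad, forces in N, time in s.
With the tool pointing down it reaches from about 350 to 875 mm from the base axis. Payload 15.5 kg.
Tool frame: the origin (TCP) lies between the finger pads; the fingertips stand 8 mm ahead of it and the grasp point (between the pads) lies 11 mm behind it; y points along the fingers, z is the direction in which the jaws open and shut, and the axes are right-handed (so a half turn about y gives the same grasp; the last joint's range is limited). The gripper opens to 85 mm and grips with 20 to 120 N. Pads are 22 mm wide; open, the fingers measure 114 mm over their backs; the gripper's body (76 mm by 85 mm) begins 54 mm behind the grasp point. The pads swing forward as they close: fully open they stand 13 mm farther back than shut.
Start: joints at [-0.096, 0.494, 1.345, -0, 1.302, -0.096], TCP at [625.001, 0.003, 239.277] pointing down, gripper open.
Joint ranges: [-2.91, 2.91], [-0.82, 2.16], [0.22, 2.67], [-1.22, 4.37], [0.12, 2.79], [-3.08, 3.08]. Speed limits (rad/s): [1.89, 1.89, 2.57, 3.01, 3.01, 3.01].

## Interface

Orientations are given as a unit quaternion [w, x, y, z].
In Python, from cell import arm gives the robot as it stands. The module is installed in compiled form; this text tells all that it offers.
- The arm moves only by the tool apply_moves, never from a script. Its argument "deltas" is a list of rows, each a list of 3 entries, a list of its own where there are three numbers: the shift along the tool's x, y, z in mm, then the turn about the tool's y in degrees, then the gripper command: -1 is fully open, 1 is shut, values between are in proportion. A call has 1 to 10 rows; each row is the pose to reach, as a shift and turn from the pose commanded when the call began, along the tool's axes at that moment; what a row does not reach only later rows make up. A row lasts 1/8 s, in which the tool goes at most 62.5 mm and 10.7 degrees, less where a joint would pass 70% of its speed; a pose out of reach is approached as far as the arm can. A call with a gripper value outside its range is refused whole. The fingers move at their own pace and stop on an object; "force" is the grip in N (left out, the last holds). Time passes only in rows, so rows that repeat a pose let the fingers close. It gives the time, the measured TCP pose, the force and the opening at its end, in the units of the state.
- arm.sense(): the state, without advancing time (a new reading comes with each control period).
- arm.read_camera(name): name is "scene" or "side" or "wrist"; returns a dict with "pixels" (480x640x3 uint8, blue, green, red), "depth" (480x640 float32, mm along the optical axis (not along the pixel's ray), 0 where there is no reading), "vertical_fov" (degrees; the focal length in pixels is half the picture's height over the tangent of half this angle, whatever the lens; pixels are square), "cx", "cy" (the principal point, pixels), "R" (3x3) and "t" (3): a world point X has camera coordinates R X + t. Camera axes: x right, y down, z forward; pixel columns grow to the right and rows downward; lengths in mm; the calibration is good to about 2 mm. A picture is of the moment at which its call begins.
- arm.close_job(): hands the job in, once; it reports no verdict.
The state is a dict: "time_s": time; "joint_pos": joint angles; "qd": joint speeds; "effort": joint torques, N m; "ee_pos": TCP position; "tool_rot": TCP orientation; "contact_force": force on the tool from outside, world axes, zero at the start; "torque": the same for the moment, N m; "opening": finger opening in mm.
Only numpy, scipy, OpenCV 4.12 (cv2) and the standard library are available. Lean on these libraries where they do the work, as an engineer would, in place of code of your own. Each camera call takes 0.05 s, during which the arm holds its last target.

## Task

Lift the thumb latch of the white sample locker, draw its tray fully out and stand upright in it every screw-cap vial from the near side of the locker (those at the back by the notebook stay). Push the tray home with the latch bar lifted over the striker and let the bar drop into the catch. Then pass the T-toggle from its round stand down through the slot in the locker's lock plate until its collar sits on the plate, turn it a quarter turn so it holds, and let go, without knocking over the amber dropper bottle.

Things in the scene. Friction and masses are not known exactly. Their poses are not given: they have to be found in the camera images.
- locker: Low white locker, fixed; 300 wide (y) x 90 deep (x) x 73 mm high, its open front closed by the tray's grey panel. Origin on the table under the middle of the hood's front edge; +x points into the locker, +y to its left end seen from the front, z up. The tray slides out to -x. A steel lock plate sticks out 55 mm at roof height at the left end of the front; the striker stands at the right end.
- tray (a joint): How far the tray is out, m: 0 fully home, 0.105 fully out (stops at both ends). Sliding friction about 2.5 N; it stays where it is left. While the bar is down its end meets the striker lip and the tray cannot pass in or out; lifted 0.09 rad or more it passes over. The tray starts home and latched.
- latch_bar (a joint): Angle of the dark steel latch bar, rad: 0 level (down), grows as its right-hand (-y) end is lifted, to 0.8; let go, it falls back to 0 by its weight (70 g). The bar is 8 mm thick (x), 12 mm high, lies along y in front of the tray panel and travels with the tray; its end reaches locker y = -150 mm.
- bar_pivot (a point): The bar's pivot pin (along the locker's x), on the tray and moving with it: at locker x = -16 mm with the tray home, y = +20 mm, z = 46 mm. Axes turn with the bar.
- thumb_tab (a point): Point on the upright thumb tab of the bar, 12 mm below its top; bar down, 138 mm to -y and 48 mm above the pivot. Tab 10 mm thick (locker x), 24 mm wide (y), top at z = 106 mm; bar top at 52 mm, roof behind it 73 mm. Pinch it along the locker's x: lifting raises the bar (about the pivot), and the tray is pulled and pushed by it.
- tray_mid (a point): Middle of the tray floor (7 mm above the table), axes as the locker's, moves with the tray; 65 mm in front of the hood when fully out. Floor 74 (x) x 152 (y) mm inside walls 15 mm high; the front panel is 40 mm ahead (-x), 58 mm higher than the floor. Three dividers along x, 2 mm thick, 9 mm high, at y = -38, 0, 38 mm make four lanes 36 mm wide.
- lane_0 (a point): On the floor of the first lane (y = -57 mm from tray_mid, 14 mm towards +x), a good place for a vial.
- lane_1 (a point): The same in the second lane (y = -19 mm).
- lane_2 (a point): The same in the third lane (y = +19 mm).
- lane_3 (a point): The same in the fourth lane (y = +57 mm).
- slot (a point): Centre of the slot in the fixed lock plate, on the plate's top face (73 mm up); axes as the locker's. Slot 30 mm long along y, 12 mm wide along x; plate 5 mm thick. With the tray home the tray's lug, 5 mm thick with a larger slot, lies 2 mm below the plate; free space below that.
- toggle_grip (a point): T-toggle, loose, 60 g. From the top: black flat grip 34 long (x) x 10 thick (y) x 32 mm high; round collar 37 mm diameter, 5 thick; stem 7 mm diameter, 16 long; cross foot 26 long (x) x 8 wide (y) x 7 mm high, parallel to the grip. Point on the axis, 10 mm below the top, 27 mm above the collar's underside, 50 mm above the foot's; z up.
- toggle_stand: Grey round cup, loose and heavy (0.6 kg) on the table, 50 mm diameter, 30 mm high, open at the top (32 mm bore); the toggle's foot hangs in it and its collar rests on the rim. Origin at the centre of its underside.
- vial_0_mid (a point): Small screw-cap vial, loose, upright, 23 mm diameter, 54 mm high, about 30 g; the point is at its centre, z along its axis. Two to four of the four vials are present.
- vial_1_mid (a point): Small screw-cap vial, loose, upright, 23 mm diameter, 54 mm high, about 30 g; the point is at its centre, z along its axis. Two to four of the four vials are present.
- vial_2_mid (a point): Small screw-cap vial, loose, upright, 23 mm diameter, 54 mm high, about 30 g; the point is at its centre, z along its axis. Two to four of the four vials are present.
- vial_3_mid (a point): Small screw-cap vial, loose, upright, 23 mm diameter, 54 mm high, about 30 g; the point is at its centre, z along its axis. Two to four of the four vials are present.
- dropper_mid (a point): Amber dropper bottle, bystander, loose and upright, 31 mm diameter, 91 mm high; the point is on its axis 45 mm up.
- toggle: The same toggle; origin under its foot. It starts upright in the stand, turned any way. The foot enters the slot only with its x along the slot's y; with the collar on the plate toggle_grip is 27 mm above slot. A quarter turn either way then lays its x along the locker's x and the foot holds under the lug.
- catch (a point): Steel striker at the right end of the front, fixed: this point is the floor of its catch, 39 mm above the table. In front of it stands an upright lip 6 mm thick (locker x -29 to -23 mm, y -154 to -132 mm), top at z = 50 mm. The bar's end lies in the catch behind the lip.

How it is judged:
By the outcome, as a careful person would: the job done as asked, in the order asked, and still so for the second after the job is handed in, with the robot touching nothing.
Of vial_0, vial_1, vial_2, vial_3 only 2 to 4 are there at a start; the rules pass over those that are not, and their reading is None.
At some moment in a run one of toggle_stand may be knocked a few centimetres aside while the robot is not near it.
It also fails if it takes over 210 s, if anything falls off the work surface, if the arm or the gripper's body presses on something with over 40 N, if the wrist force passes 120 N, or if a joint passes its speed limit or range.

## Working session

There is one attempt and no reset: what is moved stays moved. The work goes in short steps, Python scripts to look and compute and a tool call to move; the robot and the scene stay as the last step left them, time stands still between calls to the robot, and variables do not carry over. Pictures are saved under pics/ and viewed, and the job is handed in when it is done.

Besides the shell and the picture viewer there is one more tool, called after "Emit:" as name(argument=value, ...) on one line, values as JSON. apply_moves: Moves the arm, as the interface text tells. Its arguments: {"type":"object","properties":{"deltas":{"type":"array","items":{"type":"array"}},"force":{"type":"number"}},"required":["deltas"]}

```bash
mkdir -p pics; cat > h.py <<'E'
import numpy as np, cv2
from cell import arm
def cam(n):
    c=arm.read_camera(n); c['f']=240/np.tan(np.radians(c['vertical_fov'])/2); c['R']=np.array(c['R']);c['t']=np.array(c['t']).ravel(); return c
def ray(c,u,v):
    d=np.array([(u-c['cx'])/c['f'],(v-c['cy'])/c['f'],1.]); o=-c['R'].T@c['t']; return o,c['R'].T@d
def onz(c,u,v,z):
    o,d=ray(c,u,v); return o+d*(z-o[2])/d[2]
def world(c):
    v,u=np.mgrid[0:480,0:640]; D=c['depth']; P=np.stack([(u-c['cx'])/c['f']*D,(v-c['cy'])/c['f']*D,D],-1)
    return (P-c['t'])@c['R']
def proj(c,X):
    p=c['R']@np.array(X,float)+c['t']; return c['cx']+c['f']*p[0]/p[2], c['cy']+c['f']*p[1]/p[2]
def toolR():
    w,x,y,z=arm.sense()['tool_rot']
    from scipy.spatial.transform import Rotation as Ro
    return Ro.from_quat([x,y,z,w]).as_matrix()
def st():
    s=arm.sense(); print({k:np.round(s[k],3).tolist() for k in ('time_s','joint_pos','ee_pos','tool_rot','contact_force','opening')}); return s
def go(target):  # world target TCP -> tool delta
    s=arm.sense(); print('delta tool',np.round(toolR().T@(np.array(target)-s['ee_pos']),1))
E
python3 - <<'E'
from h import *
st(); print(toolR().round(3))
for n in ('scene','side','wrist'):
    c=cam(n); cv2.imwrite(f'pics/{n}0.png',c['pixels']); print(n,c['f'],c['cx'],c['cy'],(-c['R'].T@c['t']).round(0), c['R'][2].round(2))
E
```

```text
{'time_s': 0.0, 'joint_pos': [-0.095, 0.494, 1.346, -0.0, 1.302, -0.096], 'ee_pos': [624.687, 0.052, 238.724], 'tool_rot': [0.5, -0.5, 0.5, -0.5], 'contact_force': [-0.423, 0.779, -0.393], 'opening': 85.633}
[[ 0.    -0.001  1.   ]
 [-1.     0.     0.   ]
 [-0.    -1.    -0.001]]
scene 560.0363759657587 321.83902047743544 239.25537252445466 [  78. -851.  976.] [ 0.35  0.65 -0.68]
side 549.319021144271 326.0355803363633 231.5773970073617 [ -90. 1161.  909.] [ 0.41 -0.74 -0.54]
wrist 355.32756342149906 313.06623950730034 238.90930551766178 [625.  68. 374.] [-0.   -0.27 -0.96]
```

View pics/scene0.png

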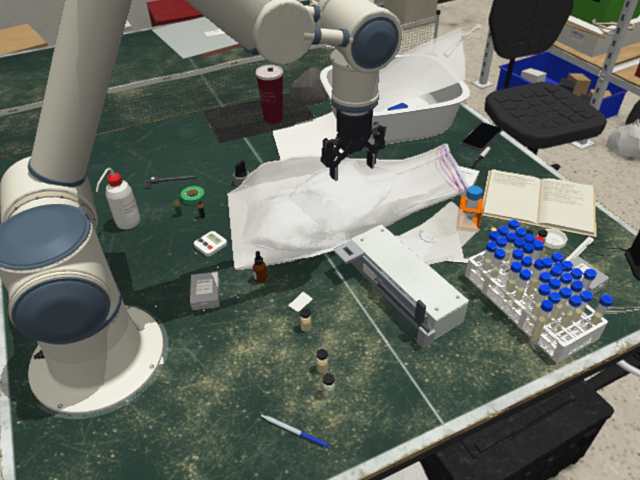

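View pics/side0.png

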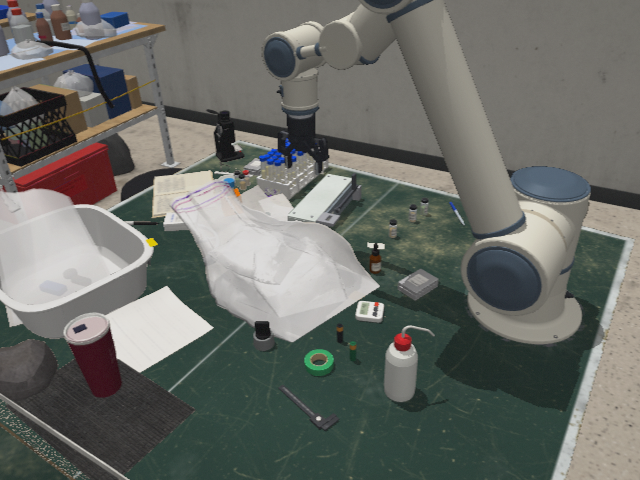

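View pics/wrist0.png

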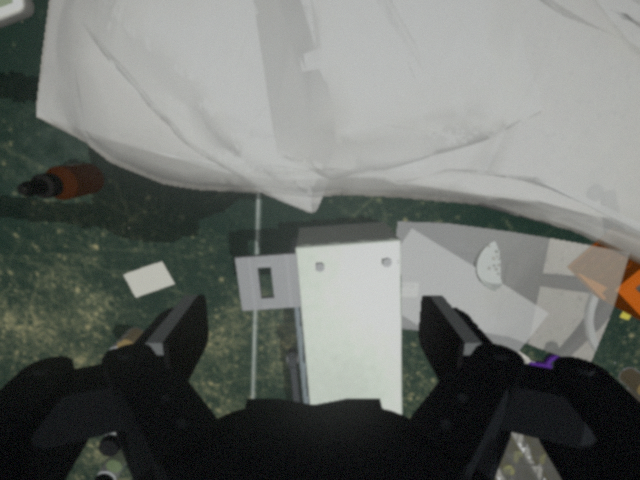

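```bash
python3 - <<'E'
from h import *
for n in ('scene','side'):
    c=cam(n); P=world(c); np.save(f'/tmp/{n}.npy',P)
    m=((abs(P[...,2]-73)<4)&(P[...,0]>450)&(P[...,0]<900)&(abs(P[...,1])<420)&(c['depth']>0)).astype(np.uint8)
    m=cv2.morphologyEx(m,cv2.MORPH_OPEN,np.ones((3,3)))
    k,l,s,ce=cv2.connectedComponentsWithStats(m)
    for i in range(1,k):
        if s[i,4]>800:
            q=P[l==i]; r=cv2.minAreaRect(q[:,:2].astype(np.float32)); print(n,s[i],r,q[:,2].mean()); print(cv2.boxPoints(r).round(1).tolist())
    if n=='scene':
        im=c['pixels']; cv2.imwrite('pics/z_lock.png',cv2.resize(im[215:350,230:480],None,fx=3.2,fy=3.2,interpolation=cv2.INTER_CUBIC))
        cv2.imwrite('pics/z_vial.png',cv2.resize(im[230:430,140:390],None,fx=3,fy=3,interpolation=cv2.INTER_CUBIC))
        cv2.imwrite('pics/z_back.png',cv2.resize(im[150:290,430:620],None,fx=4,fy=4,interpolation=cv2.INTER_CUBIC))
    else:
        im=c['pixels']; cv2.imwrite('pics/z_side.png',cv2.resize(im[160:360,230:470],None,fx=3,fy=3,interpolation=cv2.INTER_CUBIC))
E
```

```text
scene [ 333  225  134   96 4134] ((635.890625, -170.7637481689453), (151.7401885986328, 301.629150390625), 4.389244556427002) 73.02693497674328
[[548.7000122070312, -26.200000762939453], [571.7999877929688, -326.8999938964844], [723.0999755859375, -315.29998779296875], [700.0, -14.600000381469727]]
side [ 289  175   63   49 1347] ((651.422119140625, -170.4537811279297), (129.7796173095703, 304.44842529296875), 7.238666534423828) 72.72903328364507
[[567.9000244140625, -27.600000381469727], [606.2000122070312, -329.6000061035156], [735.0, -313.29998779296875], [696.5999755859375, -11.300000190734863]]
```

View pics/z_lock.png

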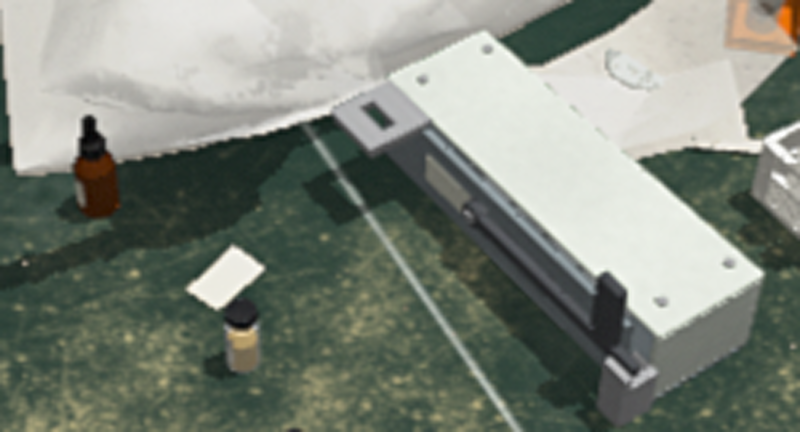

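View pics/z_vial.png

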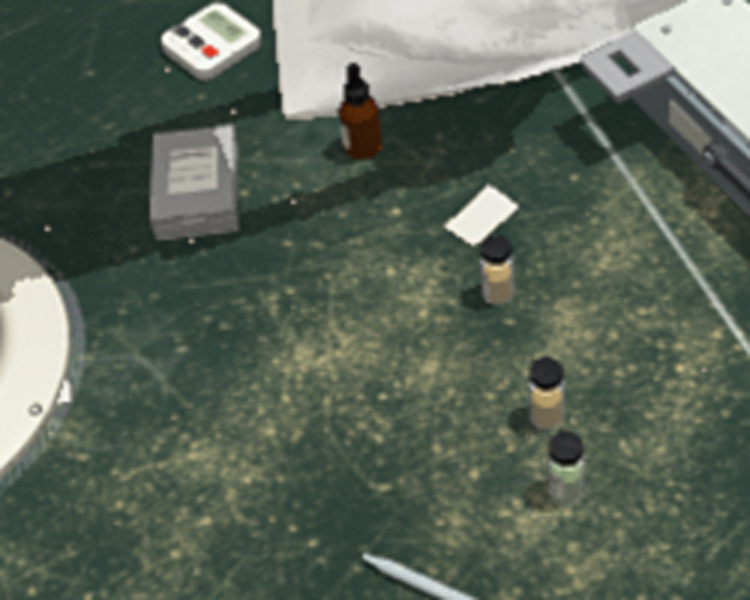

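View pics/z_back.png

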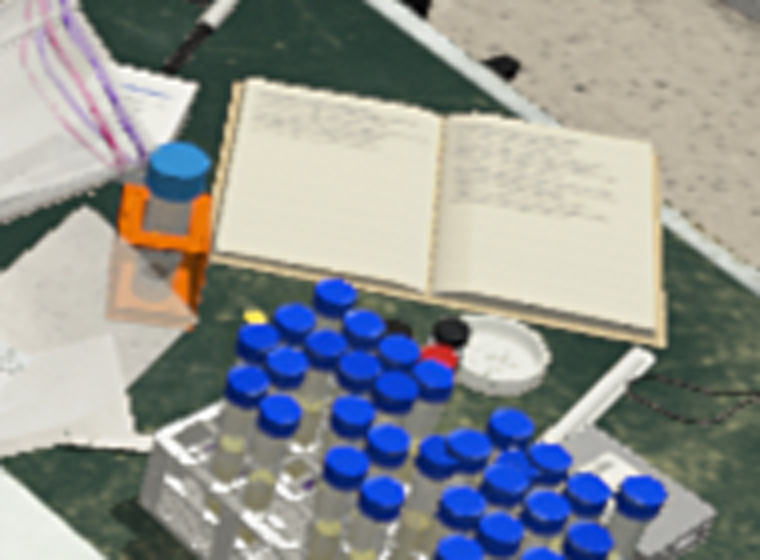

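View pics/z_side.png

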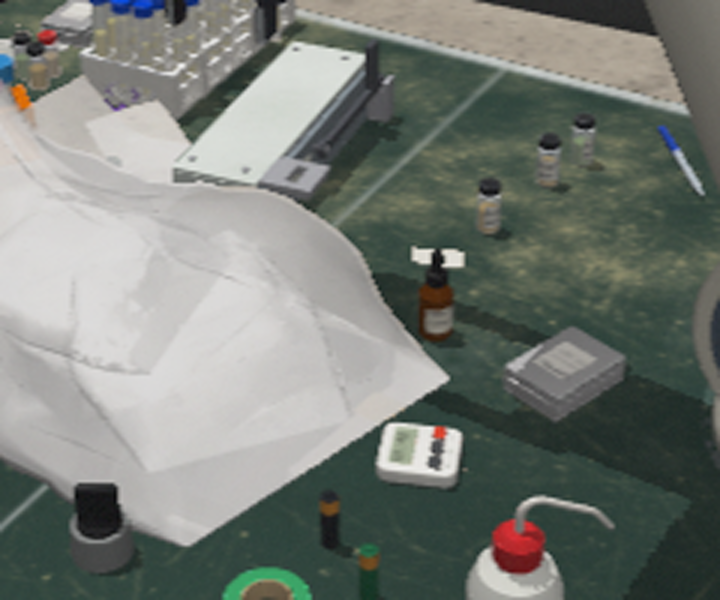

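```bash
python3 - <<'E'
from h import *
for n in ('scene','side'):
    c=cam(n); P=world(c); im=c['pixels'].astype(int); v=im.max(-1)
    g=cv2.cvtColor(c['pixels'],cv2.COLOR_BGR2GRAY)
    m=((abs(P[...,2]-73)<6)&(P[...,0]>500)&(P[...,0]<760)&(P[...,1]<30)&(P[...,1]>-350)&(c['depth']>0)&(g>175)).astype(np.uint8)
    m=cv2.morphologyEx(m,cv2.MORPH_OPEN,np.ones((3,3)))
    k,l,s,ce=cv2.connectedComponentsWithStats(m); i=1+np.argmax(s[1:,4])
    cs,_=cv2.findContours((l==i).astype(np.uint8),cv2.RETR_EXTERNAL,cv2.CHAIN_APPROX_NONE)
    q=np.array([onz(c,u,v_,73)[:2] for u,v_ in cs[0][:,0]],np.float32)
    r=cv2.minAreaRect(q); print(n,r); print(cv2.boxPoints(r).round(1).tolist())
    # edges
    th=np.radians(r[2] if r[2]<45 else r[2]-90); R=np.array([[np.cos(th),np.sin(th)],[-np.sin(th),np.cos(th)]])
    p=(q-np.array(r[0]))@R.T
    for nm,sel,a,b in (('front',(p[:,0]<-35)&(abs(p[:,1])<130),1,0),('back',(p[:,0]>35)&(abs(p[:,1])<130),1,0),('left',(p[:,1]>140)&(abs(p[:,0])<35),0,1),('right',(p[:,1]<-140)&(abs(p[:,0])<35),0,1)):
        if sel.sum()>5:
            vx,vy,x0,y0=cv2.fitLine(q[sel],cv2.DIST_HUBER,0,.01,.01).ravel(); print(nm,sel.sum(),'dir',np.degrees(np.arctan2(vy,vx)).round(2),'pt',x0.round(1),y0.round(1))
E
```

```text
scene ((655.515625, -170.8610076904297), (114.8316650390625, 300.5710754394531), 5.639630317687988)
[[583.5999755859375, -26.899999618530273], [613.0999755859375, -326.1000061035156], [727.4000244140625, -314.79998779296875], [697.9000244140625, -15.699999809265137]]
front 74 dir -84.8 pt 619.0 -183.6
back 77 dir -85.68 pt 708.7 -170.3
left 23 dir 5.77 pt 646.6 -22.0
right 26 dir 3.41 pt 668.6 -318.5
side ((663.2774047851562, -166.3397674560547), (92.0897216796875, 298.24749755859375), 4.304471492767334)
[[606.2000122070312, -21.100000381469727], [628.5999755859375, -318.5], [720.4000244140625, -311.6000061035156], [698.0, -14.199999809265137]]
front 37 dir -85.49 pt 618.8 -165.1
back 42 dir -86.17 pt 706.4 -151.4
left 21 dir 4.6 pt 652.8 -19.9
right 18 dir 2.57 pt 674.1 -310.1
```

```bash
cat >> h.py <<'E'
O=np.array([618.3,-173.0,0.]); YAW=np.radians(4.4)
def L(x,y,z):
    c,s=np.cos(YAW),np.sin(YAW); return O+np.array([c*x-s*y,s*x+c*y,z])
def inv(X):
    d=np.array(X)-O; c,s=np.cos(YAW),np.sin(YAW); return np.array([c*d[0]+s*d[1],-s*d[0]+c*d[1],d[2]])
E
python3 - <<'E'
from h import *
pts=[L(0,150,73),L(0,-150,73),L(90,-150,73),L(90,150,73),L(-16,-118,106),L(-16,-118,94),L(-16,20,46),L(-26,-143,50),L(-55,150,73)]
for n in ('scene','side','wrist'):
    c=cam(n); im=cv2.resize(c['pixels'],None,fx=3,fy=3,interpolation=cv2.INTER_CUBIC)
    for p in pts:
        u,v=proj(c,p)
        cv2.drawMarker(im,(int(3*u+1),int(3*v+1)),(0,0,255),cv2.MARKER_CROSS,14,1)
    x,y,w,h={'scene':(320,215,165,140),'side':(270,165,110,80),'wrist':(220,215,220,200)}[n]
    k=im[3*y:3*(y+h),3*x:3*(x+w)]; cv2.imwrite(f'pics/chk_{n}.png',k)
E
```

```text
(no output)
```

View pics/chk_scene.png

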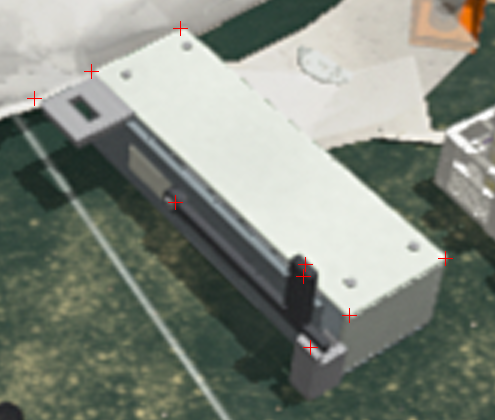

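View pics/chk_side.png

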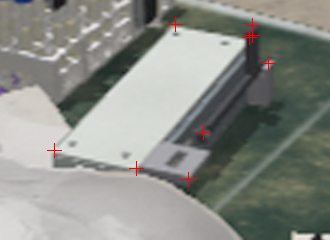

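View pics/chk_wrist.png

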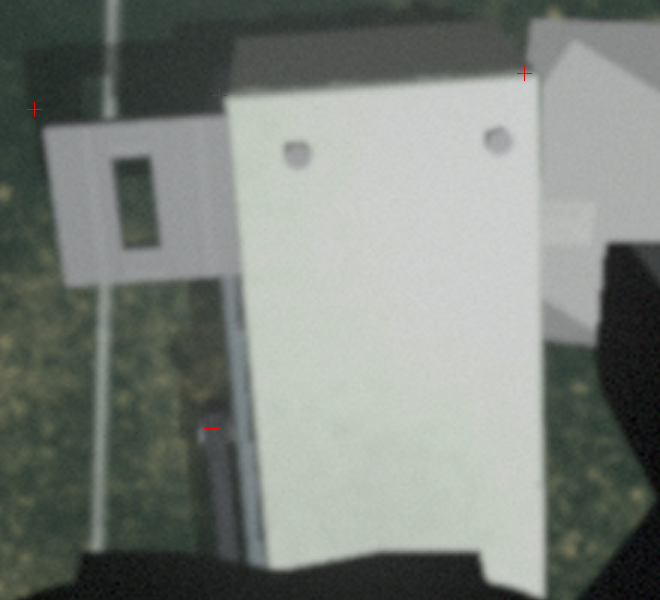

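```bash
python3 - <<'E'
from h import *
c=cam('wrist')
f=lambda a,b:onz(c,220+a/3-.33,215+b/3-.33,73).round(1)
for nm,a,b in (('FL',228,96),('BL',537,76),('frontlow',268,570),('backlow',545,590),('s1',112,158),('s2',150,156),('s3',160,246),('s4',121,249),('pl',44,128),('pl2',66,286),('plr',240,275)):
    w=f(a,b); print(nm,w,inv(w).round(1))
E
```

```text
FL [609.5 -23.5  73. ] [  2.7 149.7  73. ]
BL [700.2 -17.3  73. ] [ 93.6 149.   73. ]
frontlow [ 620.9 -190.7   73. ] [  1.2 -17.8  73. ]
backlow [ 715.  -198.7   73. ] [ 94.4 -33.   73. ]
s1 [574.4 -43.   73. ] [-33.8 133.   73. ]
s2 [585.8 -42.3  73. ] [-22.4 132.8  73. ]
s3 [588.  -71.7  73. ] [-22.4 103.3  73. ]
s4 [575.9 -72.7  73. ] [-34.6 103.3  73. ]
pl [554.6 -33.5  73. ] [-52.8 144.   73. ]
pl2 [558.4 -85.3  73. ] [-53.  92.  73.]
plr [612.5 -81.4  73. ] [ 1.2 91.8 73. ]
```

```bash
sed -i 's/618.3,-173.0,0/619.5,-172.8,0/' h.py; python3 - <<'E'
from h import *
boxes={'scene':[('v0',298,306,314,334),('v1',314,346,330,375),('v2',321,371,337,400),('drop',250,248,272,284)],
'side':[('v0',386,215,400,240),('v1',406,202,420,224),('v2',418,196,430,216),('drop',366,240,384,275)]}
for n in ('scene','side'):
    c=cam(n); P=world(c)
    for nm,a,b,d,e in boxes[n]:
        q=P[b:e,a:d].reshape(-1,3); q=q[(q[:,2]>12)&(q[:,2]<110)]
        cc=cv2.minEnclosingCircle(q[:,:2].astype(np.float32)); top=q[q[:,2]>q[:,2].max()-5]
        print(n,nm,len(q),'zmax',q[:,2].max().round(1),'top mean',top.mean(0).round(1),'circ',np.round(cc[0],1),round(cc[1],1))
    # toggle
    a,b,d,e={'scene':(228,155,252,190),'side':(248,312,280,355)}[n]
    q=P[b:e,a:d].reshape(-1,3); q=q[(q[:,2]>10)&(q[:,2]<110)]
    print('toggle',len(q),q[:,2].max().round(1)); top=q[q[:,2]>50]; cup=q[q[:,2]<38]
    print('grip',top.mean(0).round(1),top.min(0).round(1),top.max(0).round(1),'cup',cup.mean(0).round(1),cup.min(0).round(1),cup.max(0).round(1))
E
```

```text
scene v0 202 zmax 58.6 top mean [ 413.1 -155.2   55.5] circ [ 413.3 -155. ] 12.9
scene v1 230 zmax 57.1 top mean [ 390.7 -267.7   54.3] circ [ 386.9 -283.6] 31.6
scene v2 223 zmax 58.5 top mean [ 375.2 -321.1   55. ] circ [ 373.7 -321.5] 12.5
scene drop 553 zmax 93.7 top mean [387.5  28.2  91.2] circ [391.   58.9] 47.0
toggle 402 79.2
grip [496.4 351.5  62.6] [476.4 279.6  50. ] [520.7 415.7  79.2] cup [494.8 392.1  27.8] [469.  333.   10.3] [524.9 423.8  37.9]
side v0 113 zmax 56.8 top mean [ 412.3 -150.5   53.8] circ [ 414.2 -153.7] 16.1
side v1 104 zmax 60.6 top mean [ 389.2 -262.5   57. ] circ [ 389.5 -259.9] 15.8
side v2 101 zmax 55.7 top mean [ 373.2 -317.5   53.5] circ [ 372.4 -315.4] 15.9
side drop 249 zmax 91.0 top mean [387.9  31.8  88.9] circ [383.5  55.5] 35.0
toggle 885 70.5
grip [503.8 398.3  59.3] [487.4 348.5  50.2] [530.1 419.2  70.5] cup [510.4 395.5  26.8] [479.  357.4  10.1] [577.4 433.1  37.9]
```

```bash
python3 - <<'E'
from h import *
print(L(-16,-118,94)); go(L(-16,-118,150))
E
```

```text
[ 612.60000128 -291.67972921   94.        ]
delta tool [291.7  89.3 -12.4]
```

Emit:
apply_moves(deltas=[[[60,0,-3],-1,-1],[[120,0,-6],-3,-1],[[180,20,-9],-4.4,-1],[[240,50,-11],-4.4,-1],[[292,80,-12],-4.4,-1],[[292,89,-12],-4.4,-1],[[292,89,-12],-4.4,-1],[[292,89,-12],-4.4,-1]], force=30)

```text
time_s: 1.65
ee_pos: [613.6, -291.0, 151.2]
tool_rot: [0.519, -0.519, 0.48, -0.48]
contact_force: [0.4, 0.3, 1.3]
opening: 85.6
```

```bash
python3 - <<'E'
from h import *
st(); print(toolR().round(3)); go(L(-16,-118,86))
c=cam('wrist'); cv2.imwrite('pics/w1.png',c['pixels'])
for X in (L(-16,-118,106),L(0,-118,73),L(-26,-143,50)): print(np.round(proj(c,X)))
E
```

```text
{'time_s': 1.65, 'joint_pos': [-0.531, 0.653, 1.297, 0.0, 1.19, -0.609], 'ee_pos': [613.589, -290.973, 151.248], 'tool_rot': [0.519, -0.519, 0.48, -0.48], 'contact_force': [0.426, 0.262, 1.293], 'opening': 85.571}
[[ 0.078  0.001  0.997]
 [-0.997 -0.     0.078]
 [ 0.    -1.     0.001]]
delta tool [ 0.6 65.2 -1.1]
[311. 271.]
[337. 253.]
[298. 276.]
```

View pics/w1.png

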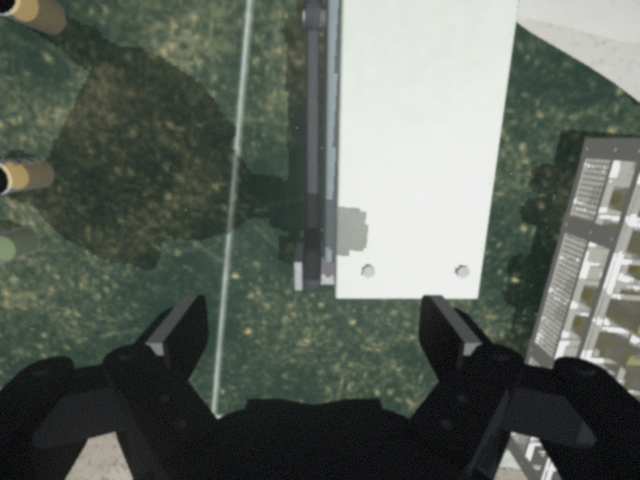

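Emit:
apply_moves(deltas=[[[0,40,-1],0,-1],[[0,65,-1],0,-1],[[0,65,-1],0,1],[[0,65,-1],0,1],[[0,65,-1],0,1],[[0,65,-1],0,1],[[0,65,-1],0,1],[[0,65,-1],0,1]], force=30)

```text
time_s: 2.7
ee_pos: [612.3, -292.3, 86.0]
tool_rot: [0.519, -0.519, 0.48, -0.481]
contact_force: [-1.2, -0.3, 6.9]
opening: 9.5
```

```bash
python3 - <<'E'
from h import *
st(); c=cam('scene'); cv2.imwrite('pics/s2.png',cv2.resize(c['pixels'][200:360,320:500],None,fx=4,fy=4))
E
```

```text
{'time_s': 2.7, 'joint_pos': [-0.533, 0.726, 1.35, 0.0, 1.064, -0.61], 'ee_pos': [612.326, -292.321, 86.048], 'tool_rot': [0.519, -0.519, 0.48, -0.481], 'contact_force': [-1.218, -0.25, 6.948], 'opening': 9.474}
```

View pics/s2.png

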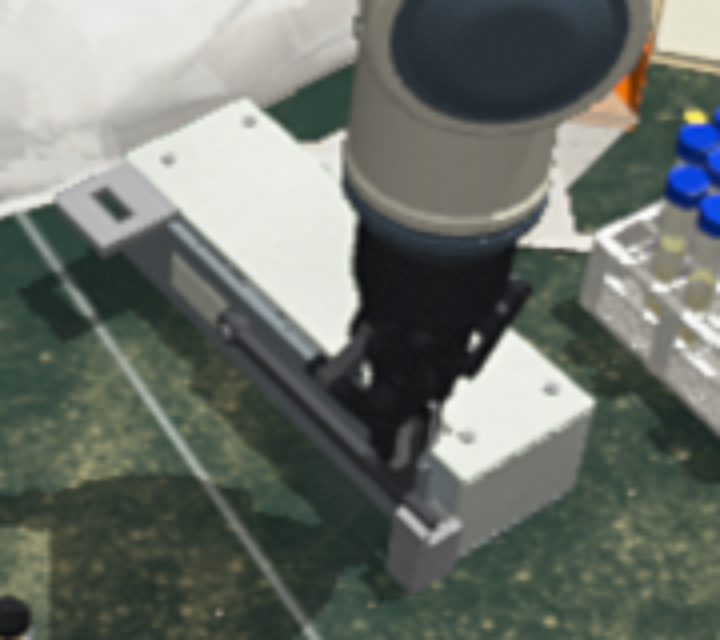

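Emit:
apply_moves(deltas=[[[-2,-5,0],0,1],[[-4,-10,0],0,1],[[-6,-15,0],0,1],[[-9,-21,0],0,1],[[-9,-21,0],0,1],[[-9,-21,0],0,1]], force=40)

```text
time_s: 3.5
ee_pos: [611.3, -282.9, 106.2]
tool_rot: [0.519, -0.519, 0.481, -0.48]
contact_force: [1.4, 0.9, -1.7]
opening: 9.7
```

```bash
python3 - <<'E'
from h import *
st(); c=cam('scene'); cv2.imwrite('pics/s3.png',cv2.resize(c['pixels'][200:360,320:500],None,fx=4,fy=4))
E
```

```text
{'time_s': 3.5, 'joint_pos': [-0.522, 0.697, 1.349, 0.0, 1.096, -0.599], 'ee_pos': [611.265, -282.853, 106.232], 'tool_rot': [0.519, -0.519, 0.481, -0.48], 'contact_force': [1.413, 0.858, -1.659], 'opening': 9.689}
```

View pics/s3.png

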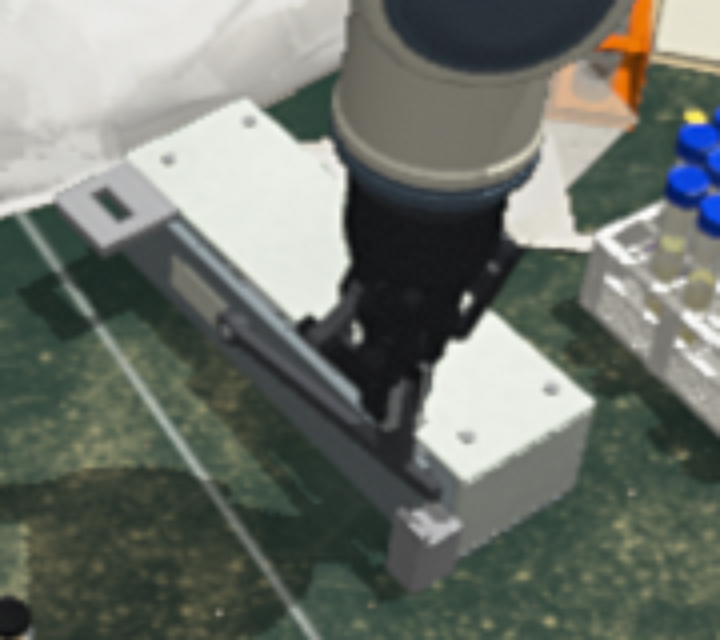

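The bar is lifted (end at about (440,495) in the crop, clear of the striker at (430,515)). Pull the tray out along −z of the tool (locker −x).

Emit:
apply_moves(deltas=[[[0,0,-10],0,1],[[0,0,-22],0,1],[[0,0,-36],0,1],[[0,0,-50],0,1],[[0,0,-64],0,1],[[0,0,-78],0,1],[[0,0,-92],0,1],[[0,0,-102],0,1],[[0,0,-106],0,1],[[0,0,-106],0,1]])

```text
time_s: 4.8
ee_pos: [506.7, -290.7, 106.5]
tool_rot: [0.52, -0.518, 0.48, -0.481]
contact_force: [15.6, 12.3, -6.8]
opening: 9.0
```

```bash
python3 - <<'E'
from h import *
st(); c=cam('scene'); cv2.imwrite('pics/s4.png',cv2.resize(c['pixels'][200:380,280:500],None,fx=3.3,fy=3.3))
E
```

```text
{'time_s': 4.8, 'joint_pos': [-0.624, 0.593, 1.59, 0.003, 0.956, -0.702], 'ee_pos': [506.736, -290.687, 106.534], 'tool_rot': [0.52, -0.518, 0.48, -0.481], 'contact_force': [15.611, 12.267, -6.82], 'opening': 9.036}
```

View pics/s4.png

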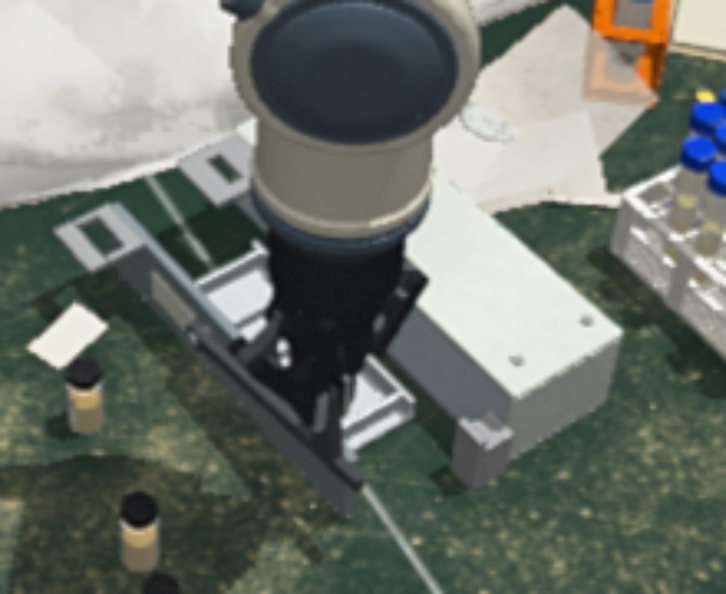

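Emit:
apply_moves(deltas=[[[3,7,1],0,1],[[6,14,1],0,1],[[9,20,1],0,1],[[9,20,1],0,1],[[9,20,1],0,-0.5],[[9,20,1],0,-1],[[9,20,1],0,-1],[[9,-30,1],0,-1],[[9,-80,1],0,-1],[[9,-80,1],0,-1]])

```text
time_s: 6.1
ee_pos: [508.8, -301.3, 190.1]
tool_rot: [0.519, -0.519, 0.478, -0.483]
contact_force: [1.6, 0.5, -0.5]
opening: 85.7
```

```bash
python3 - <<'E'
from h import *
st(); go([500,-60,330])
E
```

```text
{'time_s': 6.1, 'joint_pos': [-0.636, 0.495, 1.496, -0.0, 1.144, -0.712], 'ee_pos': [508.762, -301.344, 190.088], 'tool_rot': [0.519, -0.519, 0.478, -0.483], 'contact_force': [1.584, 0.479, -0.482], 'opening': 85.708}
delta tool [-240.7 -140.9   10.5]
```

Emit:
apply_moves(deltas=[[[-20,-40,-20],0,-1],[[-40,-80,-40],0,-1],[[-50,-120,-55],0,-1],[[-60,-140,-60],0,-1],[[-60,-140,-60],0,-1],[[-60,-140,-60],0,-1]])

```text
time_s: 6.85
ee_pos: [442.7, -244.9, 325.1]
tool_rot: [-0.519, 0.519, -0.481, 0.48]
contact_force: [-0.4, 0.4, 0.0]
opening: 84.9
```

```bash
python3 - <<'E'
from h import *
st(); c=cam('wrist'); cv2.imwrite('pics/w5.png',c['pixels']); print((-c['R'].T@c['t']).round(0))
c=cam('scene'); cv2.imwrite('pics/s5.png',cv2.resize(c['pixels'][200:420,260:500],None,fx=3,fy=3))
E
```

```text
{'time_s': 6.85, 'joint_pos': [-0.623, 0.245, 1.501, -0.0, 1.397, -0.7], 'ee_pos': [442.701, -244.935, 325.129], 'tool_rot': [-0.519, 0.519, -0.481, 0.48], 'contact_force': [-0.442, 0.404, 0.031], 'opening': 84.945}
[ 437. -177.  460.]
```

View pics/w5.png

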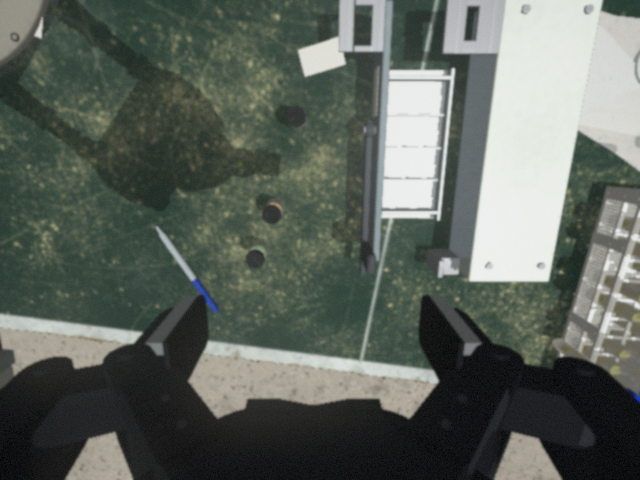

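View pics/s5.png

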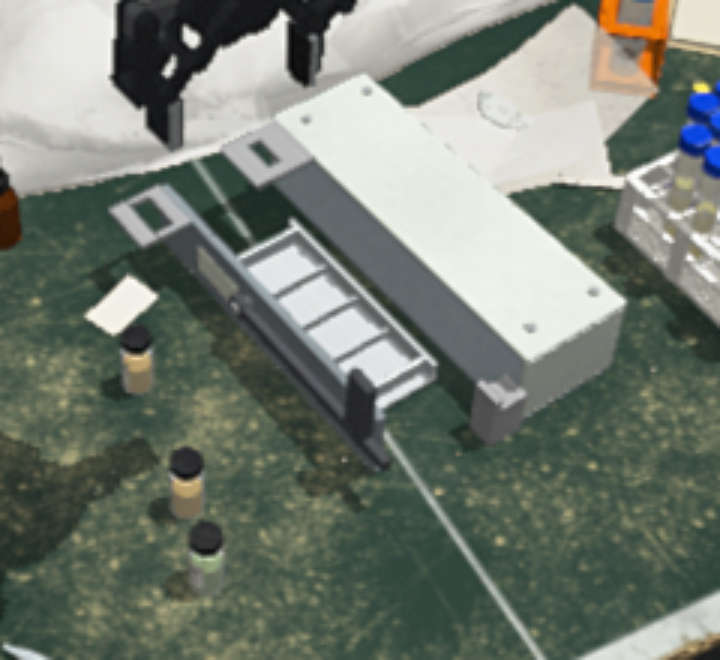

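```bash
python3 - <<'E'
from h import *
c=cam('wrist'); g=cv2.cvtColor(c['pixels'],cv2.COLOR_BGR2GRAY)
for n,(u,v) in dict(v0=(292,116),v1=(272,213),v2=(256,258)).items():
    b=(g[v-16:v+17,u-18:u+19]<45).astype(np.uint8); k,l,s,ce=cv2.connectedComponentsWithStats(b); i=1+np.argmax(s[1:,4]); print(n,s[i],ce[i]+[u-18,v-16], onz(c,*(ce[i]+[u-18,v-16]),50).round(1),onz(c,u,v,54).round(1))
for n,u,v,z in (('TL',386,70,22),('TR',453,70,22),('BR',440,218,22),('BL',382,215,22),('d1',415,109,16),('d2',412,147,16),('d3',410,179,16),('panel t',390,60,65),('roofBR',549,281,73),('roofFR',470,279,73)):
    w=onz(c,u,v,z); print(n,w.round(1),inv(w).round(1))
c=cam('scene')
for n,(u,v) in dict(v0=(260+136/3,200+338/3),v1=(260+186/3,200+461/3),v2=(260+206/3,200+534/3)).items(): print(n,onz(c,u-.3,v-.3,52).round(1))
for n,u,v,z in (('TBR',437,362,22),('TBL',293,222,22)): w=onz(c,260+u/3-.3,200+v/3-.3,z); print(n,w.round(1),inv(w).round(1))
cv2.imwrite('pics/w5b.png',cv2.resize(cam('wrist')['pixels'][0:290,230:500],None,fx=2.05,fy=2.05,interpolation=cv2.INTER_CUBIC))
E
```

```text
Traceback (most recent call last):
ValueError: attempt to get argmax of an empty sequence
```

```bash
python3 - <<'E'
from h import *
c=cam('wrist'); g=cv2.cvtColor(c['pixels'],cv2.COLOR_BGR2GRAY)
cv2.imwrite('pics/w5b.png',cv2.resize(c['pixels'][0:290,230:500],None,fx=2.05,fy=2.05,interpolation=cv2.INTER_CUBIC))
for n,(u,v) in dict(v0=(292,116),v1=(272,213),v2=(256,258)).items():
    print(n,g[v,u],onz(c,u,v,54).round(1))
for n,u,v,z in (('TL',386,70,22),('TR',453,70,22),('BR',440,218,22),('BL',382,215,22),('d1',415,109,16),('d2',412,147,16),('d3',410,179,16),('panel t',390,60,65),('roofBR',549,281,73),('roofFR',470,279,73)):
    w=onz(c,u,v,z); print(n,w.round(1),inv(w).round(1))
c=cam('scene')
for n,(u,v) in dict(v0=(260+136/3,200+338/3),v1=(260+186/3,200+461/3),v2=(260+206/3,200+534/3)).items(): print(n,onz(c,u-.3,v-.3,52).round(1))
for n,u,v,z in (('TBR',437,362,22),('TBL',293,222,22)): w=onz(c,260+u/3-.3,200+v/3-.3,z); print(n,w.round(1),inv(w).round(1))
E
```

```text
v0 54 [ 412.2 -154.4   54. ]
v1 50 [ 395.6 -262.9   54. ]
v2 58 [ 379.  -319.5   54. ]
TL [513.  -95.3  22. ] [-100.2   85.4   22. ]
TR [588.4 -89.5  22. ] [-24.6  85.5  22. ]
BR [ 603.4 -259.5   22. ] [-22.7 -85.2  22. ]
BL [ 530.2 -261.4   22. ] [-95.8 -81.5  22. ]
d1 [ 553.7 -133.3   16. ] [-62.6  44.4  16. ]
d2 [ 556.7 -176.5   16. ] [-62.9   1.1  16. ]
d3 [ 560.1 -214.7   16. ] [-62.4 -37.2  16. ]
panel t [508.4 -93.8  65. ] [-104.7   87.3   65. ]
roofBR [ 724.  -314.3   73. ] [  93.3 -149.1   73. ]
roofFR [ 631.6 -319.1   73. ] [   0.8 -146.8   73. ]
v0 [ 414.3 -153.9   52. ]
v1 [ 393.1 -263.7   52. ]
v2 [ 376.5 -319.2   52. ]
TBR [ 602.6 -260.3   22. ] [-23.6 -85.9  22. ]
TBL [587.2 -89.5  22. ] [-25.8  85.5  22. ]
```

View pics/w5b.png

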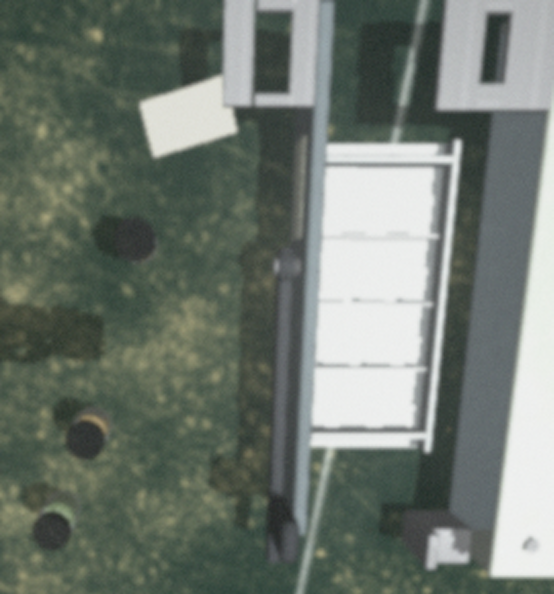

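```bash
python3 - <<'E'
from h import *
st(); go([415,-154.5,150])
E
```

```text
{'time_s': 7.1, 'joint_pos': [-0.623, 0.245, 1.5, -0.0, 1.398, -0.7], 'ee_pos': [442.811, -245.0, 325.466], 'tool_rot': [-0.519, 0.519, -0.481, 0.48], 'contact_force': [1.14, -0.374, -0.762], 'opening': 85.699}
delta tool [-92.2 175.6 -20.6]
```

Emit:
apply_moves(deltas=[[[-35,35,-20],0,-0.5],[[-70,70,-21],0,-0.5],[[-92,120,-21],0,-0.5],[[-92,176,-21],0,-0.5],[[-92,176,-21],0,-0.5],[[-92,225,-21],0,-0.5],[[-92,270,-21],0,-0.5],[[-92,297,-21],0,-0.5],[[-92,297,-21],0,-0.5]], force=25)

```text
time_s: 8.22
ee_pos: [415.3, -155.3, 29.5]
tool_rot: [-0.519, 0.519, -0.481, 0.48]
contact_force: [0.1, -0.1, 0.9]
opening: 63.8
```

```bash
python3 - <<'E'
from h import *
st(); go([415,-154.5,29])
for n in ('scene','side'):
    c=cam(n);a,b=((250,230),(340,150))[n=='side']; cv2.imwrite(f'pics/{n}6.png',cv2.resize(c['pixels'][b:b+140,a:a+140],None,fx=4,fy=4))
E
```

```text
{'time_s': 8.225, 'joint_pos': [-0.493, 0.608, 1.987, -0.0, 0.547, -0.569], 'ee_pos': [415.347, -155.326, 29.507], 'tool_rot': [-0.519, 0.519, -0.481, 0.48], 'contact_force': [0.078, -0.137, 0.885], 'opening': 63.824}
delta tool [-0.8  0.5 -0.3]
```

View pics/scene6.png

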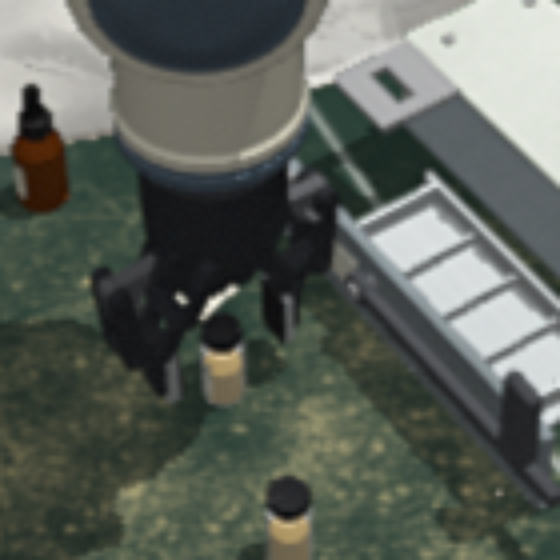

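Vial 0 stands between the open fingers (cap at about (222,330) of the crop). Close.

Emit:
apply_moves(deltas=[[[-1,0,0],0,0.3],[[-1,0,0],0,1],[[-1,0,0],0,1],[[-1,0,0],0,1],[[-1,0,0],0,1],[[-1,-30,0],0,1],[[-1,-80,0],0,1],[[-1,-100,0],0,1],[[-1,-100,0],0,1]])

```text
time_s: 9.45
ee_pos: [415.5, -154.2, 130.7]
tool_rot: [0.519, -0.519, 0.479, -0.482]
contact_force: [0.8, -0.1, -0.0]
opening: 22.1
```

```bash
python3 - <<'E'
from h import *
st(); print(L(-51,19,0)); go(L(-51,19,129))
c=cam('scene'); cv2.imwrite('pics/s7.png',cv2.resize(c['pixels'][180:360,240:420],None,fx=4,fy=4))
E
```

```text
{'time_s': 9.45, 'joint_pos': [-0.49, 0.405, 1.91, -0.0, 0.823, -0.567], 'ee_pos': [415.542, -154.161, 130.745], 'tool_rot': [0.519, -0.519, 0.479, -0.482], 'contact_force': [0.755, -0.145, -0.006], 'opening': 22.106}
[ 567.1926481  -157.76866814    0.        ]
delta tool [ 15.2   2.2 150.9]
```

View pics/s7.png

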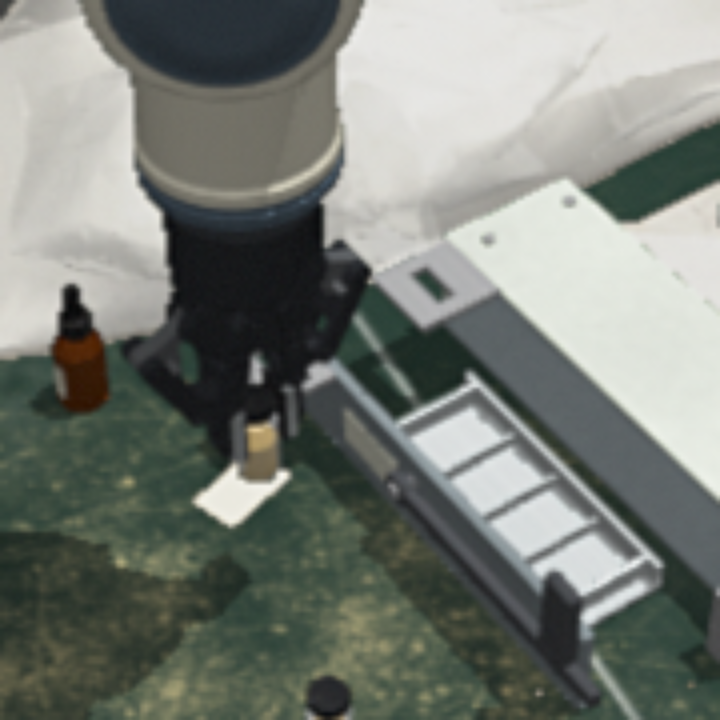

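Emit:
apply_moves(deltas=[[[5,0,40],0,1],[[10,0,90],0,1],[[15,2,135],0,1],[[15,2,151],0,1],[[15,2,151],0,1],[[15,40,151],0,1],[[15,75,151],0,1],[[15,88,151],0,1],[[15,92,151],0,1],[[15,93,151],0,1]])

```text
time_s: 10.75
ee_pos: [566.8, -157.4, 37.1]
tool_rot: [0.519, -0.519, 0.48, -0.481]
contact_force: [-0.2, 0.4, 2.6]
opening: 22.4
```

```bash
python3 - <<'E'
from h import *
st(); go(L(-51,19,37))
c=cam('scene'); cv2.imwrite('pics/s8.png',cv2.resize(c['pixels'][180:360,280:460],None,fx=4,fy=4))
c=cam('wrist'); cv2.imwrite('pics/w8.png',c['pixels'])
E
```

```text
{'time_s': 10.75, 'joint_pos': [-0.372, 0.7, 1.622, 0.0, 0.818, -0.449], 'ee_pos': [566.777, -157.353, 37.143], 'tool_rot': [0.519, -0.519, 0.48, -0.481], 'contact_force': [-0.237, 0.419, 2.601], 'opening': 22.368}
delta tool [0.4 0.1 0.4]
```

View pics/s8.png

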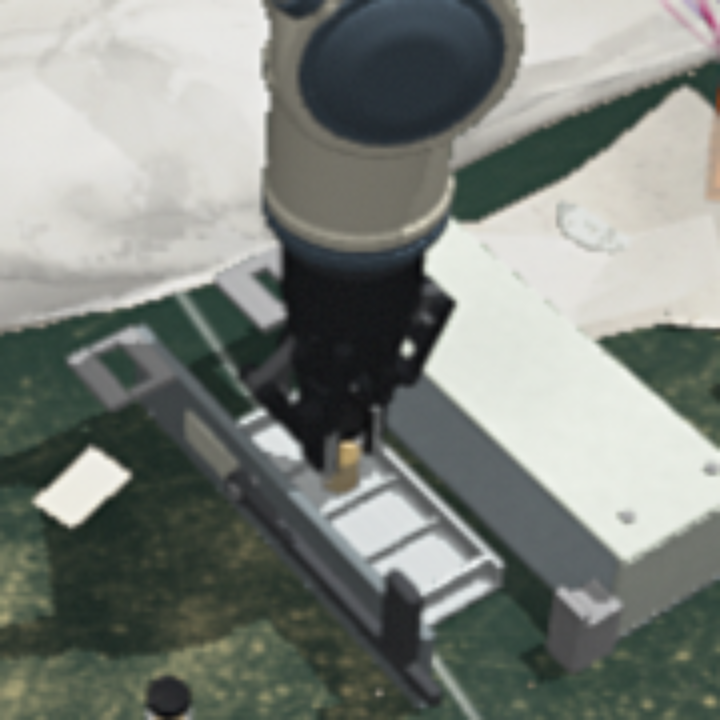

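View pics/w8.png

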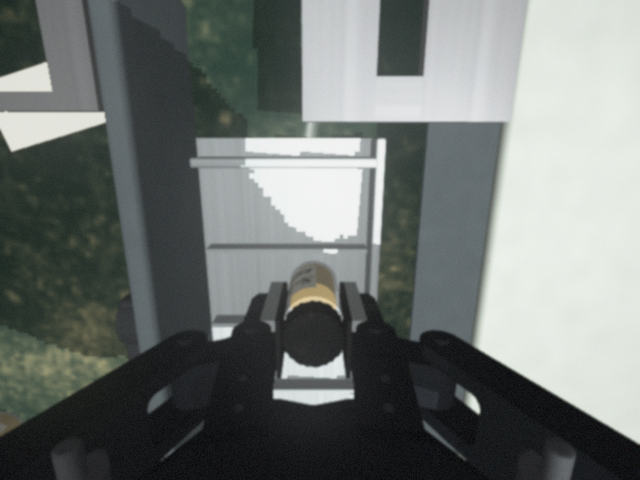

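Emit:
apply_moves(deltas=[[[0,0,0],0,0.35],[[0,0,0],0,0.1],[[0,0,0],0,0],[[0,0,0],0,0],[[0,-40,0],0,0],[[0,-90,0],0,0],[[0,-125,0],0,-0.5],[[0,-125,0],0,-0.5]])

```text
time_s: 11.85
ee_pos: [567.9, -157.7, 164.0]
tool_rot: [0.519, -0.518, 0.479, -0.482]
contact_force: [-0.4, 0.8, -0.5]
opening: 63.7
```

```bash
python3 - <<'E'
from h import *
st(); go([394,-263.5,150])
c=cam('scene'); cv2.imwrite('pics/s9.png',cv2.resize(c['pixels'][180:360,280:460],None,fx=4,fy=4))
E
```

```text
{'time_s': 11.85, 'joint_pos': [-0.372, 0.523, 1.528, -0.0, 1.086, -0.449], 'ee_pos': [567.863, -157.682, 163.982], 'tool_rot': [0.519, -0.518, 0.479, -0.482], 'contact_force': [-0.36, 0.844, -0.467], 'opening': 63.689}
delta tool [  92.1   13.4 -181.5]
```

View pics/s9.png

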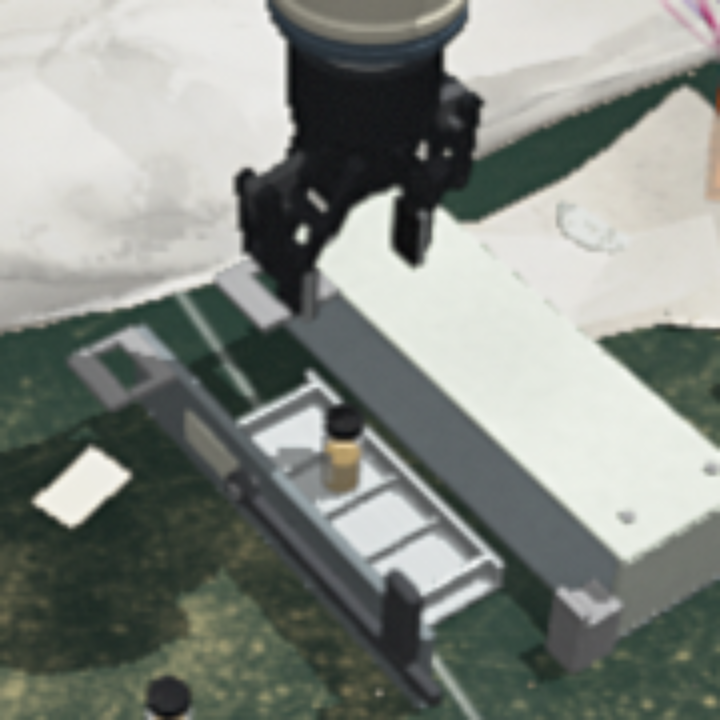

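Emit:
apply_moves(deltas=[[[25,0,-55],0,-0.5],[[50,0,-110],0,-0.5],[[80,5,-160],0,-0.5],[[92,13,-181],0,-0.5],[[92,13,-181],0,-0.5],[[92,60,-181],0,-0.5],[[92,110,-181],0,-0.5],[[92,134,-181],0,-0.5],[[92,134,-181],0,-0.5]])

```text
time_s: 13.02
ee_pos: [392.8, -261.5, 25.6]
tool_rot: [-0.519, 0.519, -0.482, 0.479]
contact_force: [1.1, 0.6, 0.8]
opening: 64.0
```

```bash
python3 - <<'E'
from h import *
st(); go([394,-263.5,29.5])
c=cam('scene'); cv2.imwrite('pics/s10.png',cv2.resize(c['pixels'][270:430,250:410],None,fx=4,fy=4))
E
```

```text
{'time_s': 13.025, 'joint_pos': [-0.714, 0.633, 1.918, 0.0, 0.595, -0.792], 'ee_pos': [392.755, -261.513, 25.61], 'tool_rot': [-0.519, 0.519, -0.482, 0.479], 'contact_force': [1.089, 0.566, 0.784], 'opening': 64.011}
delta tool [ 2.1 -3.9  1.1]
```

View pics/s10.png

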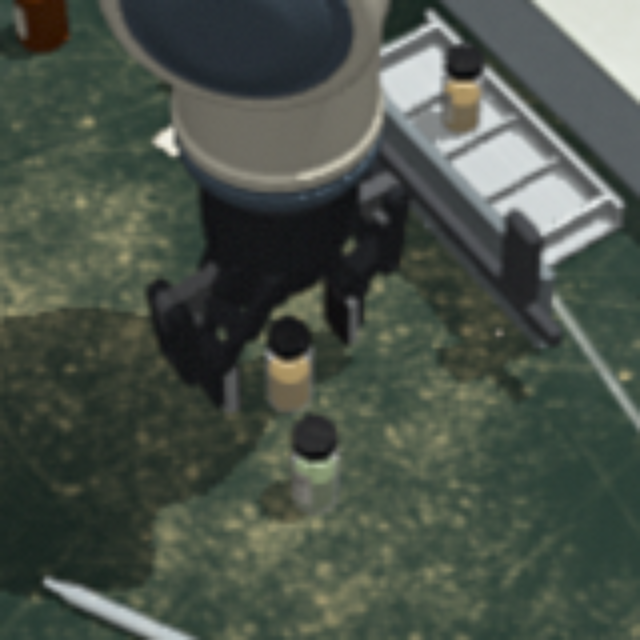

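Good; nudge to position and close, then lift.

Emit:
apply_moves(deltas=[[[2,-4,1],0,0.3],[[2,-4,1],0,1],[[2,-4,1],0,1],[[2,-4,1],0,1],[[2,-4,1],0,1],[[2,-35,1],0,1],[[2,-85,1],0,1],[[2,-104,1],0,1],[[2,-104,1],0,1],[[2,-104,1],0,1]])

```text
time_s: 14.32
ee_pos: [394.0, -264.5, 130.9]
tool_rot: [-0.519, 0.519, -0.481, 0.48]
contact_force: [0.2, -0.1, -0.1]
opening: 22.2
```

```bash
python3 - <<'E'
from h import *
st(); go(L(-51,-19,129))
E
```

```text
{'time_s': 14.325, 'joint_pos': [-0.717, 0.44, 1.834, -0.0, 0.868, -0.794], 'ee_pos': [393.974, -264.48, 130.859], 'tool_rot': [-0.519, 0.519, -0.481, 0.48], 'contact_force': [0.227, -0.07, -0.097], 'opening': 22.18}
delta tool [-55.1   1.8 180.9]
```

Emit:
apply_moves(deltas=[[[-35,0,30],0,1],[[-55,0,80],0,1],[[-55,0,130],0,1],[[-55,2,170],0,1],[[-55,2,181],0,1],[[-55,2,181],0,1],[[-55,50,181],0,1],[[-55,85,181],0,1],[[-55,92,181],0,1],[[-55,93,181],0,1]])

```text
time_s: 15.58
ee_pos: [569.3, -196.1, 38.5]
tool_rot: [-0.519, 0.519, -0.481, 0.48]
contact_force: [-0.4, -0.3, 1.3]
opening: 22.0
```

```bash
python3 - <<'E'
from h import *
st(); go(L(-51,-19,38))
c=cam('wrist'); cv2.imwrite('pics/w11.png',c['pixels'])
E
```

```text
{'time_s': 15.575, 'joint_pos': [-0.431, 0.711, 1.583, -0.0, 0.848, -0.507], 'ee_pos': [569.267, -196.13, 38.53], 'tool_rot': [-0.519, 0.519, -0.481, 0.48], 'contact_force': [-0.377, -0.268, 1.265], 'opening': 22.012}
delta tool [-0.4  0.5  0.9]
```

View pics/w11.png

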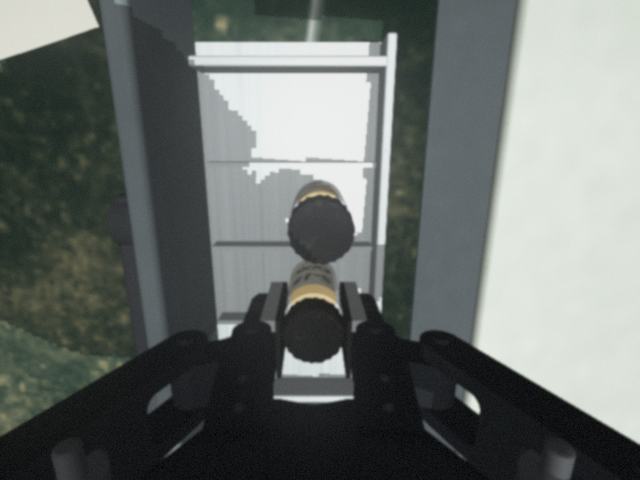

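Vial 1 is in its lane between dividers (v≈243 and 315). Release.

Emit:
apply_moves(deltas=[[[0,1,0],0,0.35],[[0,1,0],0,0.1],[[0,1,0],0,0],[[0,1,0],0,0],[[0,-40,0],0,0],[[0,-90,0],0,0],[[0,-125,0],0,-0.5],[[0,-125,0],0,-0.5]])

```text
time_s: 16.62
ee_pos: [571.9, -196.5, 166.1]
tool_rot: [0.519, -0.518, 0.479, -0.482]
contact_force: [1.2, 0.7, -0.7]
opening: 64.1
```

```bash
python3 - <<'E'
from h import *
st(); go([377,-319.5,150])
c=cam('scene'); cv2.imwrite('pics/s12.png',cv2.resize(c['pixels'][200:420,280:460],None,fx=3,fy=3))
E
```

```text
{'time_s': 16.625, 'joint_pos': [-0.43, 0.54, 1.487, -0.0, 1.11, -0.507], 'ee_pos': [571.859, -196.547, 166.101], 'tool_rot': [0.519, -0.518, 0.479, -0.482], 'contact_force': [1.163, 0.74, -0.697], 'opening': 64.109}
delta tool [ 107.6   15.5 -203.8]
```

View pics/s12.png

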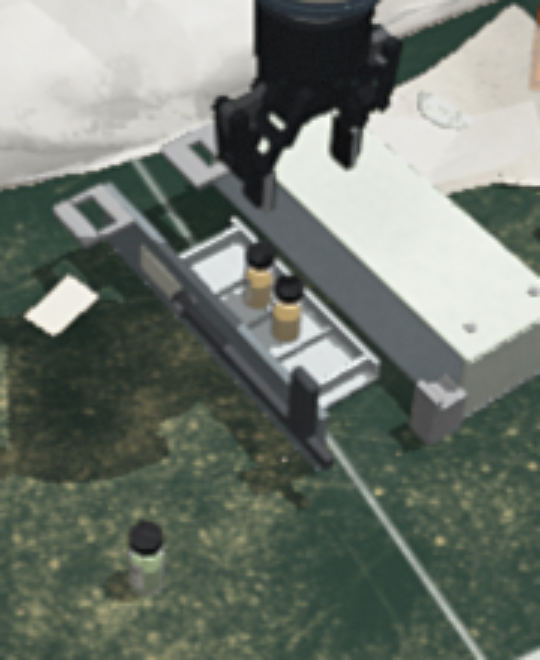

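Emit:
apply_moves(deltas=[[[25,0,-55],0,-0.5],[[50,0,-110],0,-0.5],[[80,5,-165],0,-0.5],[[109,13,-203],0,-0.5],[[109,13,-203],0,-0.5],[[109,60,-203],0,-0.5],[[109,110,-203],0,-0.5],[[109,132,-203],0,-0.5],[[109,132,-203],0,-0.5]])

```text
time_s: 17.8
ee_pos: [376.0, -318.7, 29.5]
tool_rot: [0.519, -0.519, 0.482, -0.479]
contact_force: [0.7, 0.2, 0.5]
opening: 63.7
```

```bash
python3 - <<'E'
from h import *
st(); go([377,-319.5,29.5])
c=cam('scene'); cv2.imwrite('pics/s13.png',cv2.resize(c['pixels'][270:430,250:410],None,fx=4,fy=4))
E
```

```text
{'time_s': 17.8, 'joint_pos': [-0.824, 0.639, 1.863, 0.0, 0.643, -0.902], 'ee_pos': [375.988, -318.741, 29.494], 'tool_rot': [0.519, -0.519, 0.482, -0.479], 'contact_force': [0.666, 0.243, 0.468], 'opening': 63.713}
delta tool [ 0.8 -0.   1. ]
```

View pics/s13.png

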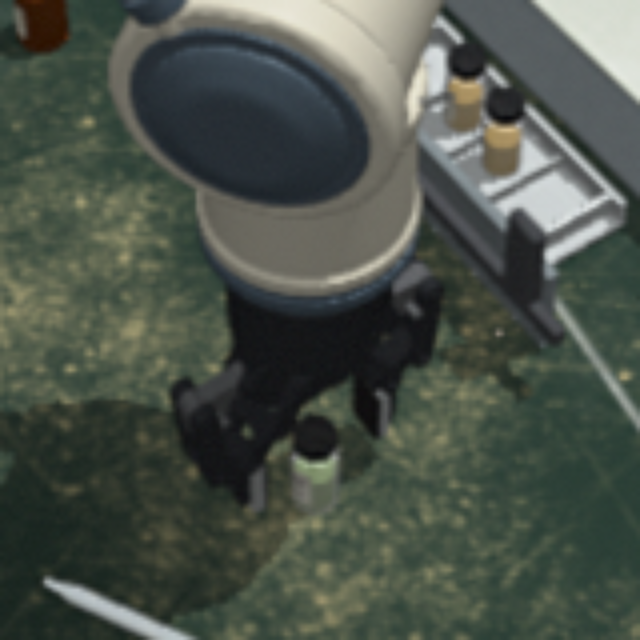

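Emit:
apply_moves(deltas=[[[1,0,1],0,0.3],[[1,0,1],0,1],[[1,0,1],0,1],[[1,0,1],0,1],[[1,0,1],0,1],[[1,-35,1],0,1],[[1,-85,1],0,1],[[1,-120,1],0,1],[[1,-120,1],0,1],[[1,-120,1],0,1]])

```text
time_s: 19.1
ee_pos: [377.3, -320.9, 151.0]
tool_rot: [0.519, -0.519, 0.481, -0.48]
contact_force: [0.1, 0.4, -0.5]
opening: 22.2
```

```bash
python3 - <<'E'
from h import *
st(); go(L(-51,-57,38))
E
```

```text
{'time_s': 19.1, 'joint_pos': [-0.825, 0.431, 1.765, 0.0, 0.946, -0.902], 'ee_pos': [377.308, -320.904, 151.021], 'tool_rot': [0.519, -0.519, 0.481, -0.48], 'contact_force': [0.136, 0.4, -0.511], 'opening': 22.169}
delta tool [-72.1 113.  201.8]
```

Emit:
apply_moves(deltas=[[[-40,0,20],0,1],[[-72,0,70],0,1],[[-72,0,125],0,1],[[-72,0,180],0,1],[[-72,0,202],0,1],[[-72,0,202],0,1],[[-72,45,202],0,1],[[-72,90,202],0,1],[[-72,110,202],0,1],[[-72,112,202],0,1]])

```text
time_s: 20.35
ee_pos: [571.1, -233.5, 37.2]
tool_rot: [-0.518, 0.519, -0.482, 0.479]
contact_force: [0.8, 0.3, -0.3]
opening: 22.3
```

```bash
python3 - <<'E'
from h import *
st(); go(L(-51,-57,38))
c=cam('wrist'); cv2.imwrite('pics/w14.png',c['pixels'])
E
```

```text
{'time_s': 20.35, 'joint_pos': [-0.485, 0.728, 1.542, -0.0, 0.876, -0.561], 'ee_pos': [571.141, -233.492, 37.182], 'tool_rot': [-0.518, 0.519, -0.482, 0.479], 'contact_force': [0.774, 0.314, -0.261], 'opening': 22.295}
delta tool [ 0.2 -0.8  1.9]
```

View pics/w14.png

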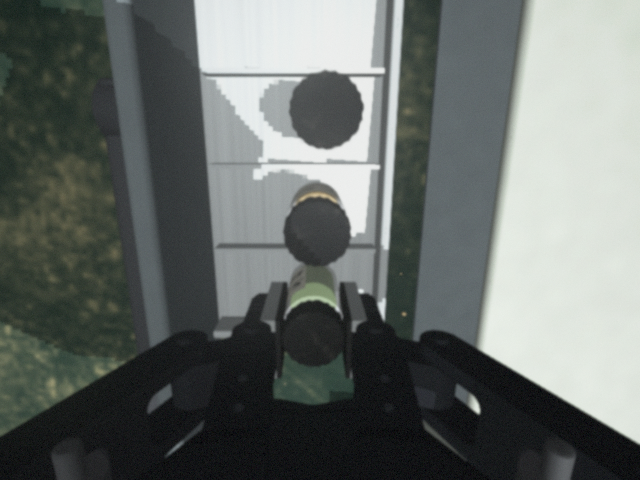

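Vial 2 is down in the first lane. Release and back off.

Emit:
apply_moves(deltas=[[[0,0,0],0,0.35],[[0,0,0],0,0.1],[[0,0,0],0,0],[[0,0,0],0,0],[[0,-40,0],0,0],[[0,-90,0],0,0],[[0,-140,0],0,-0.5],[[0,-140,0],0,-1],[[0,-140,0],0,-1]])

```text
time_s: 21.52
ee_pos: [573.2, -233.7, 179.0]
tool_rot: [-0.519, 0.519, -0.48, 0.48]
contact_force: [-1.2, 1.1, 0.2]
opening: 85.6
```

```bash
python3 - <<'E'
from h import *
st(); print(L(-121,-118,0)); go(L(-121,-118,150))
c=cam('scene'); cv2.imwrite('pics/s15.png',cv2.resize(c['pixels'][200:420,280:460],None,fx=3,fy=3))
print(c['pixels'].shape)
for X in (L(-121,-118,106),): print(np.array(proj(c,X))-[280,200])
E
```

```text
{'time_s': 21.525, 'joint_pos': [-0.484, 0.546, 1.432, 0.0, 1.164, -0.56], 'ee_pos': [573.185, -233.703, 179.014], 'tool_rot': [-0.519, 0.519, -0.48, 0.48], 'contact_force': [-1.169, 1.07, 0.195], 'opening': 85.625}
[ 507.9094623  -299.73522717    0.        ]
delta tool [ 60.8  29.  -70.1]
(480, 640, 3)
[101.34625473 125.76684725]
```

View pics/s15.png

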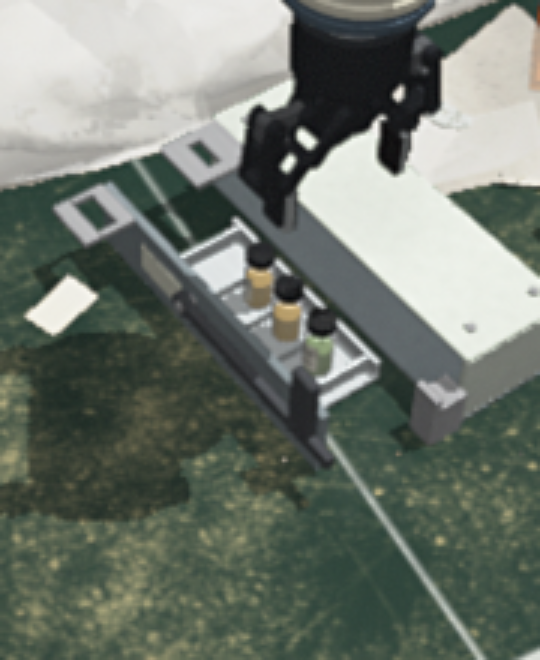

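Emit:
apply_moves(deltas=[[[30,0,-40],0,-1],[[62,15,-70],0,-1],[[62,27,-70],0,-1],[[62,27,-70],0,-1],[[62,60,-70],0,-1],[[62,91,-70],0,-1],[[62,91,-70],0,-1],[[62,91,-70],0,-1]])

```text
time_s: 22.58
ee_pos: [509.2, -300.9, 89.3]
tool_rot: [0.519, -0.519, 0.48, -0.481]
contact_force: [0.1, -0.3, 0.1]
opening: 85.5
```

```bash
python3 - <<'E'
from h import *
st(); go([508.5,-301,86])
E
```

```text
{'time_s': 22.575, 'joint_pos': [-0.635, 0.626, 1.583, 0.0, 0.932, -0.712], 'ee_pos': [509.201, -300.87, 89.252], 'tool_rot': [0.519, -0.519, 0.48, -0.481], 'contact_force': [0.084, -0.333, 0.131], 'opening': 85.527}
delta tool [ 0.1  3.3 -0.7]
```

Close, then lift (same arc as before, a touch higher).

Emit:
apply_moves(deltas=[[[0,3,0],0,1],[[0,3,0],0,1],[[0,3,0],0,1],[[0,3,0],0,1],[[0,3,0],0,1],[[-3,-4,0],0,1],[[-6,-11,0],0,1],[[-9,-18,0],0,1],[[-9,-18,0],0,1],[[-9,-18,0],0,1]], force=40)

```text
time_s: 23.82
ee_pos: [507.6, -291.7, 106.2]
tool_rot: [0.519, -0.519, 0.481, -0.48]
contact_force: [3.0, 3.9, -0.9]
opening: 9.0
```

```bash
python3 - <<'E'
from h import *
st(); 
c=cam('scene'); cv2.imwrite('pics/s16.png',cv2.resize(c['pixels'][200:400,280:480],None,fx=3.5,fy=3.5))
E
```

```text
{'time_s': 23.825, 'joint_pos': [-0.624, 0.596, 1.585, 0.0, 0.961, -0.701], 'ee_pos': [507.618, -291.679, 106.203], 'tool_rot': [0.519, -0.519, 0.481, -0.48], 'contact_force': [3.011, 3.895, -0.898], 'opening': 9.048}
```

View pics/s16.png

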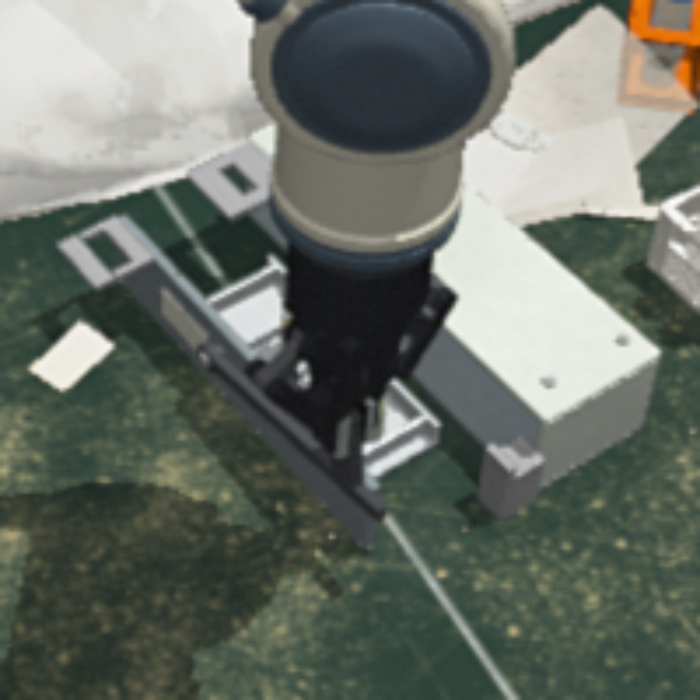

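Emit:
apply_moves(deltas=[[[0,0,3],0,1],[[0,0,8],0,1],[[0,0,14],0,1],[[0,0,20],0,1],[[0,0,26],0,1],[[0,0,32],0,1],[[0,0,38],0,1],[[0,0,44],0,1],[[0,0,50],0,1],[[0,0,56],0,1]])

```text
time_s: 25.12
ee_pos: [563.8, -287.6, 106.1]
tool_rot: [-0.519, 0.519, -0.481, 0.48]
contact_force: [-2.8, 3.6, -2.9]
opening: 9.4
```

Emit:
apply_moves(deltas=[[[0,0,6],0,1],[[0,0,12],0,1],[[0,0,18],0,1],[[0,0,24],0,1],[[0,0,30],0,1],[[0,0,36],0,1],[[0,0,42],0,1],[[0,0,46],0,1],[[0,0,49],0,1],[[0,0,50],0,1]])

```text
time_s: 26.38
ee_pos: [612.7, -283.9, 106.0]
tool_rot: [-0.518, 0.519, -0.481, 0.48]
contact_force: [-9.8, 0.2, -0.8]
opening: 9.0
```

```bash
python3 - <<'E'
from h import *
st(); 
c=cam('scene'); cv2.imwrite('pics/s17.png',cv2.resize(c['pixels'][200:400,280:480],None,fx=3.5,fy=3.5))
E
```

```text
{'time_s': 26.375, 'joint_pos': [-0.522, 0.7, 1.343, -0.001, 1.101, -0.599], 'ee_pos': [612.734, -283.885, 105.969], 'tool_rot': [-0.518, 0.519, -0.481, 0.48], 'contact_force': [-9.783, 0.25, -0.832], 'opening': 8.979}
```

View pics/s17.png

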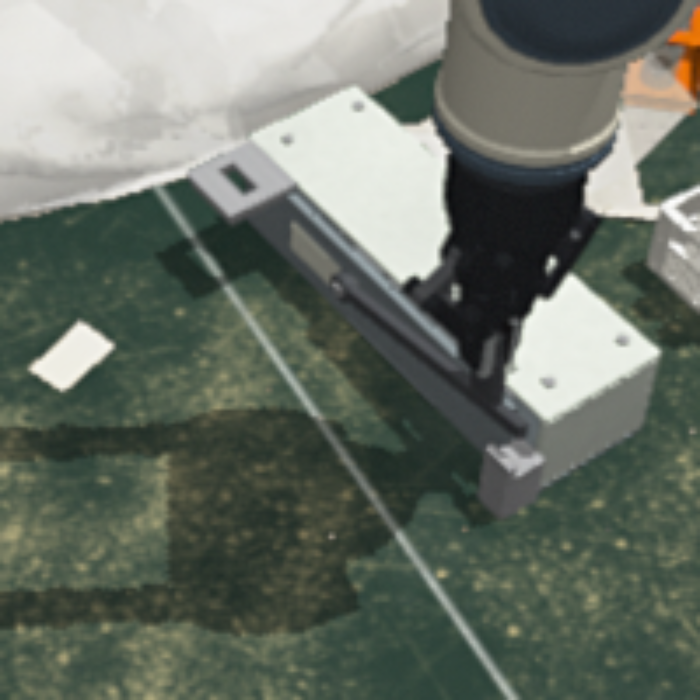

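Emit:
apply_moves(deltas=[[[3,7,0],0,1],[[6,14,0],0,1],[[9,20,0],0,1],[[9,20,0],0,1],[[9,20,0],0,-0.2],[[9,20,0],0,-1],[[9,20,0],0,-1],[[9,-30,0],0,-1],[[9,-80,0],0,-1],[[9,-80,0],0,-1]])

```text
time_s: 27.68
ee_pos: [616.2, -294.1, 190.8]
tool_rot: [0.519, -0.518, 0.478, -0.483]
contact_force: [0.2, 0.2, -0.1]
opening: 85.1
```

```bash
python3 - <<'E'
from h import *
st(); 
c=cam('scene'); cv2.imwrite('pics/s18.png',cv2.resize(c['pixels'][200:400,300:480],None,fx=3.5,fy=3.5))
c=cam('wrist'); cv2.imwrite('pics/w18.png',c['pixels'])
# toggle in both
for n,a,b in (('scene',200,130),('side',220,290)):
    c=cam(n); cv2.imwrite(f'pics/t_{n}.png',cv2.resize(c['pixels'][b:b+90,a:a+90],None,fx=7,fy=7,interpolation=cv2.INTER_CUBIC))
E
```

```text
{'time_s': 27.675, 'joint_pos': [-0.533, 0.616, 1.253, -0.0, 1.265, -0.61], 'ee_pos': [616.172, -294.076, 190.846], 'tool_rot': [0.519, -0.518, 0.478, -0.483], 'contact_force': [0.191, 0.182, -0.075], 'opening': 85.117}
```

View pics/s18.png

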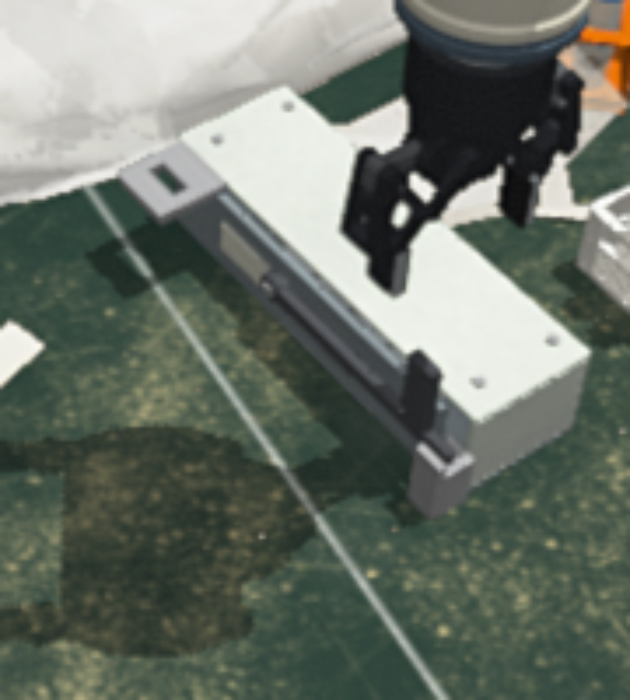

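View pics/t_scene.png

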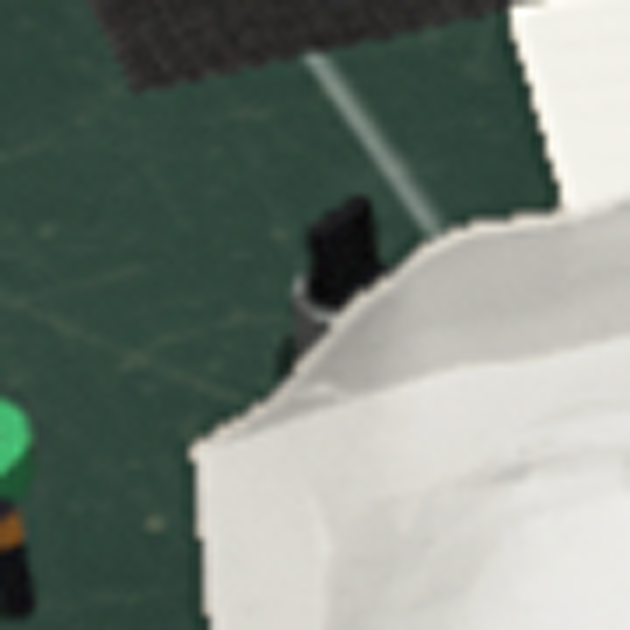

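View pics/t_side.png

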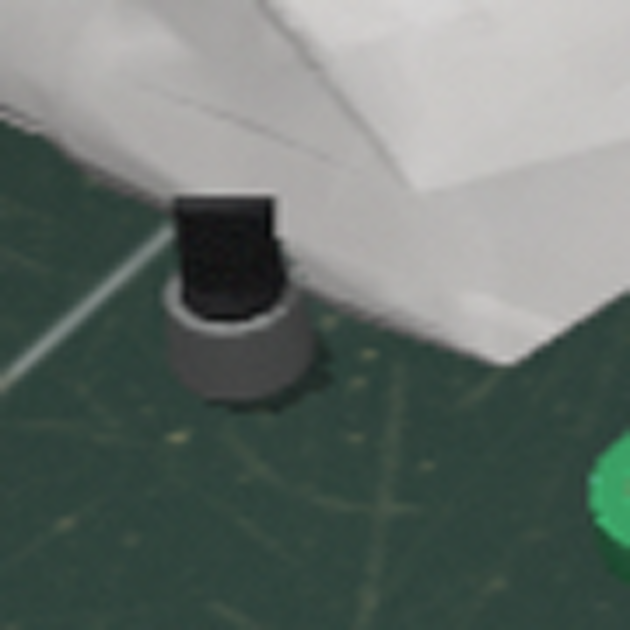

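View pics/w18.png

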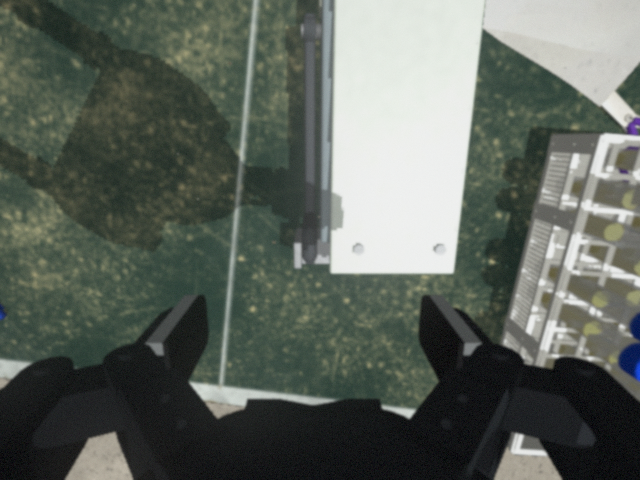

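```bash
python3 - <<'E'
from h import *
c=cam('side'); P=world(c)
for x in range(400,800,50):
    print(x,[ (lambda q: round(float(np.percentile(q,98))) if len(q)>10 else None)(P[...,2][(abs(P[...,0]-x)<25)&(abs(P[...,1]-y)<25)]) for y in range(-50,500,50)])
im=c['pixels'][306:356,240:285]; 
q=P[306:360,240:290].reshape(-1,3); g=im
w=P[312:320,248:258].reshape(-1,3); print(w.mean(0).round(1))
for nm,u,v,z in (('gtop l',220+175/7,290+200/7,67),('gtop r',220+275/7,290+200/7,67),('rim l',220+163/7,290+298/7,30),('rim r',220+315/7,290+298/7,30),('rimfront',220+235/7,290+330/7,30)): print(nm,onz(c,u,v,z).round(1))
c=cam('scene')
for nm,u,v in (('l',200+308/7,130+225/7),('t',200+365/7,130+197/7)): print(nm,onz(c,u,v,67).round(1))
go([500,330,330])
E
```

```text
400 [4, 48, 703, 705, 63, 43, 26, 11, 3, 20, 16]
450 [5, 3, 700, 122, 118, 90, 66, 52, 38, 7, 3]
500 [4, None, 128, 139, 138, 117, 97, 93, 81, 65, 29]
550 [77, None, 129, 144, 144, 128, 122, 117, 98, 68, 31]
600 [77, None, 121, 142, 142, 136, 131, 122, 93, 4, 4]
650 [77, 75, 113, 133, 136, 135, 131, 120, 67, 6, 6]
700 [77, 76, 100, 122, 124, 124, 123, 106, 54, 6, 5]
750 [22, None, 96, 119, 121, 114, 100, 82, 4, 5, 5]
[545.7 387.6  53.6]
gtop l [545.1 416.3  67. ]
gtop r [515.7 401.4  67. ]
rim l [548.1 425.3  30. ]
rim r [503.  402.4  30. ]
rimfront [518. 427.  30.]
l [518.8 405.1  67. ]
t [546.8 411.5  67. ]
delta tool [-629.7 -144.2  -65.7]
```

Emit:
apply_moves(deltas=[[[-10,-55,-5],0,-1],[[-60,-90,-10],0,-1],[[-120,-120,-15],0,-1],[[-180,-130,-20],0,-1],[[-240,-130,-25],0,-1],[[-300,-130,-30],0,-1],[[-360,-130,-35],0,-1],[[-420,-130,-38],0,-1],[[-480,-130,-40],0,-1],[[-540,-130,-40],0,-1]])

```text
time_s: 29.22
ee_pos: [532.1, 244.3, 315.6]
tool_rot: [-0.518, 0.519, -0.481, 0.48]
contact_force: [1.4, -0.2, 0.4]
opening: 85.5
```

```bash
python3 - <<'E'
from h import *
st(); go([527,425,300]); print(toolR().round(3))
E
```

```text
{'time_s': 29.225, 'joint_pos': [0.328, 0.374, 1.334, -0.0, 1.435, 0.252], 'ee_pos': [532.109, 244.296, 315.619], 'tool_rot': [-0.518, 0.519, -0.481, 0.48], 'contact_force': [1.428, -0.156, 0.356], 'opening': 85.47}
delta tool [-180.6   15.6    8.8]
[[ 0.077 -0.001  0.997]
 [-0.997 -0.     0.077]
 [ 0.    -1.    -0.001]]
```

Emit:
apply_moves(deltas=[[[-60,5,3],0,-1],[[-120,10,6],0,-1],[[-175,15,8],0,-1],[[-175,15,8],0,-1],[[-175,15,8],0,-1]])

```text
time_s: 29.85
ee_pos: [527.1, 417.2, 300.4]
tool_rot: [-0.518, 0.519, -0.48, 0.48]
contact_force: [0.5, -0.7, 0.1]
opening: 85.1
```

```bash
python3 - <<'E'
from h import *
st(); c=cam('wrist'); cv2.imwrite('pics/w19.png',c['pixels'])
E
```

```text
{'time_s': 29.85, 'joint_pos': [0.581, 0.519, 1.129, -0.0, 1.495, 0.504], 'ee_pos': [527.132, 417.229, 300.394], 'tool_rot': [-0.518, 0.519, -0.48, 0.48], 'contact_force': [0.522, -0.673, 0.114], 'opening': 85.147}
```

View pics/w19.png

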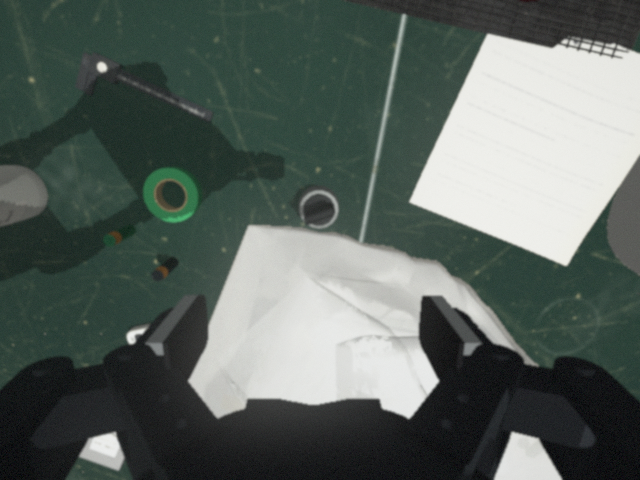

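```bash
python3 - <<'E'
from h import *
c=cam('wrist'); u0,v0,s=285,170,10
k=cv2.resize(c['pixels'][v0:v0+65,u0:u0+65],None,fx=s,fy=s,interpolation=cv2.INTER_CUBIC)
k=cv2.convertScaleAbs(k,alpha=2.0,beta=0); cv2.imwrite('pics/w19b.png',k)
print(onz(c,318,206,30).round(1),onz(c,318,206,67).round(1))
q=world(c)[190:226,298:340].reshape(-1,3); t=q[q[:,2]>55]; print(len(t),t.mean(0).round(1))
if len(t)>10: print(cv2.minAreaRect(t[:,:2].astype(np.float32)))
r=q[(q[:,2]>22)&(q[:,2]<36)]; print(len(r), cv2.minEnclosingCircle(r[:,:2].astype(np.float32)))
E
```

```text
[533.2 410.8  30. ] [532.2 417.5  67. ]
341 [533.7 410.8  73.3]
((535.5706176757812, 440.70928955078125), (86.6556625366211, 31.31142234802246), 87.12476348876953)
744 ((533.8807373046875, 408.5252685546875), 23.30302619934082)
```

View pics/w19b.png

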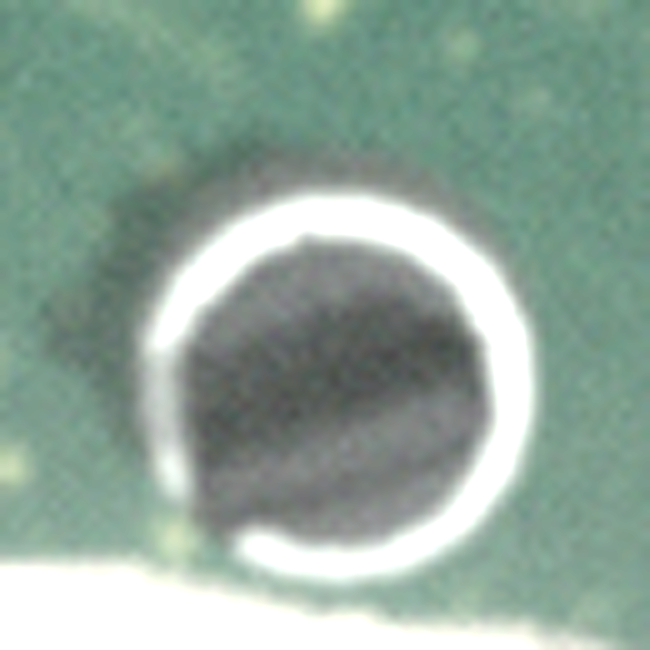

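```bash
python3 - <<'E'
from h import *
c=cam('wrist'); P=world(c).reshape(-1,3)
for y in range(430,320,-10):
    print(y,[ (lambda q: round(float(np.median(q))) if len(q)>1 else None)(P[:,2][(abs(P[:,0]-x)<5)&(abs(P[:,1]-y)<5)]) for x in range(470,610,10)])
print(P[P[:,2]>0][:, :].min(0))
E
```

```text
430 [1, 355, 373, 382, 387, 379, 380, 375, 381, 380, 344, 354, 370, 364]
420 [365, 340, 373, 385, 29, 31, 35, 36, 31, 373, 333, 359, 362, 363]
410 [361, 358, 331, 0, 5, 36, 62, 67, 49, 0, 325, 359, 366, 364]
400 [365, 360, 318, 0, 1, 66, 67, 35, 32, 0, 0, 0, 0, 0]
390 [0, 0, 0, 0, 0, 29, 33, 31, 30, 0, 0, 0, 0, 0]
380 [1, 1, 1, 2, 9, 11, 15, 14, 1, 1, 1, 0, 0, 0]
370 [14, 18, 23, 29, 32, 36, 37, 35, 36, 34, 30, 24, 1, 0]
360 [20, 25, 34, 43, 49, 52, 52, 52, 52, 48, 43, 39, 35, 30]
350 [25, 34, 43, 52, 62, 66, 68, 70, 74, 71, 63, 55, 51, 49]
340 [30, 40, 51, 60, 67, 74, 80, 86, 90, 90, 86, 77, 68, 61]
330 [33, 44, 54, 65, 73, 81, 87, 92, 94, 96, 97, 94, 88, 81]
[ 9.83139974e+01 -5.81483911e+01  7.10338162e-05]
```

```bash
python3 - <<'E'
from h import *
st(); go([532.7,408.6,200])
E
```

```text
{'time_s': 30.0, 'joint_pos': [0.579, 0.517, 1.129, -0.0, 1.495, 0.504], 'ee_pos': [527.627, 416.395, 301.361], 'tool_rot': [-0.518, 0.519, -0.481, 0.481], 'contact_force': [0.028, -0.008, -0.187], 'opening': 85.37}
delta tool [  8.1 101.4   4.5]
```

Emit:
apply_moves(deltas=[[[8,0,4],10,0],[[8,20,4],20,0],[[8,40,4],30,0],[[8,60,4],40,0],[[8,80,4],50,0],[[8,100,4],60,0],[[8,100,4],70,0],[[8,100,4],73,0],[[8,100,4],73,0],[[8,100,4],73,0]])

```text
time_s: 31.25
ee_pos: [532.1, 409.4, 201.5]
tool_rot: [0.132, -0.131, 0.695, -0.695]
contact_force: [0.6, 0.4, -0.2]
opening: 42.8
```

```bash
python3 - <<'E'
from h import *
st(); R=toolR(); print(R.round(3), np.degrees(np.arctan2(R[1,2],R[0,2])))
c=cam('wrist'); cv2.imwrite('pics/w20.png',c['pixels']); print(proj(c,[533,408.6,67]),proj(c,arm.sense()['ee_pos']))
E
```

```text
{'time_s': 31.25, 'joint_pos': [0.567, 0.593, 1.266, -0.0, 1.282, 1.763], 'ee_pos': [532.138, 409.377, 201.539], 'tool_rot': [0.132, -0.131, 0.695, -0.695], 'contact_force': [0.573, 0.397, -0.194], 'opening': 42.769}
[[-0.931  0.     0.366]
 [-0.366  0.    -0.931]
 [-0.    -1.    -0.   ]] -68.55750054354007
(np.float64(314.02295827195974), np.float64(229.17607179751565)) (np.float64(312.31431455238203), np.float64(308.7931295502491))
```

View pics/w20.png

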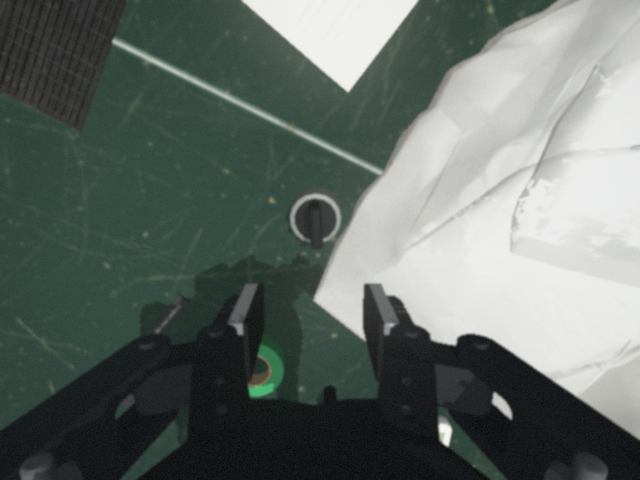

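```bash
python3 - <<'E'
from h import *
c=cam('wrist'); u0,v0,s=284,184,10
k=cv2.resize(c['pixels'][v0:v0+68,u0:u0+64],None,fx=s,fy=s,interpolation=cv2.INTER_CUBIC)
k=cv2.convertScaleAbs(k,alpha=2.2,beta=0); cv2.imwrite('pics/w20b.png',k[:600])
E
```

```text
(no output)
```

View pics/w20b.png

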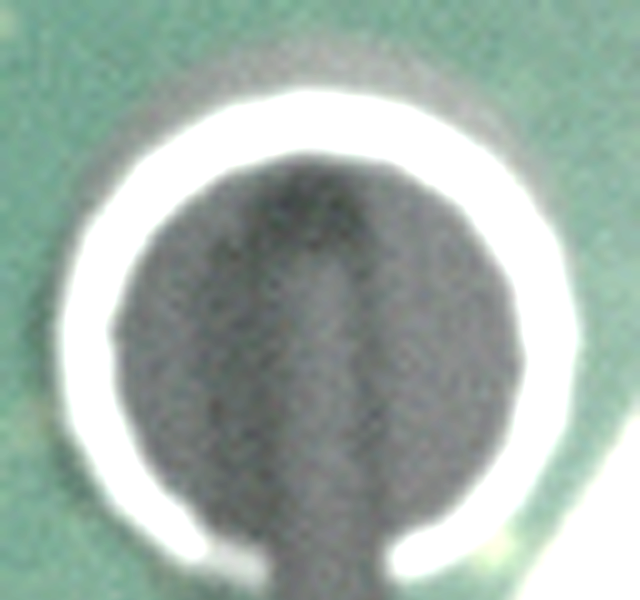

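```bash
python3 - <<'E'
from h import *
c=cam('wrist')
print('rim',onz(c,284+318/10-.5,184+335/10-.5,30), 'grip top', onz(c,284+310/10-.5,184+255/10-.5,67),onz(c,284+330/10-.5,250,67))
st(); X=onz(c,284+318/10-.5,184+335/10-.5,30); go([X[0],X[1],48]); go([533,408.6,48])
g=cv2.cvtColor(c['pixels'],cv2.COLOR_BGR2GRAY)
m=(g[184:252,284:348]>70).astype(np.uint8)
P=world(c)[190:255,285:345].reshape(-1,3); t=P[(P[:,2]>60)&(P[:,2]<75)&(np.hypot(P[:,0]-533,P[:,1]-408)<40)]; print(len(t),t.mean(0)); r=cv2.minAreaRect(t[:,:2].astype(np.float32)); print(r)
E
```

```text
rim [534.9904553  408.32021531  30.        ] grip top [547.89839548 414.36138412  67.        ] [517.7698093 400.7497358  67.       ]
{'time_s': 31.4, 'joint_pos': [0.567, 0.594, 1.266, 0.0, 1.282, 1.764], 'ee_pos': [531.986, 409.677, 201.374], 'tool_rot': [0.131, -0.131, 0.695, -0.695], 'contact_force': [0.224, -0.352, 1.254], 'opening': 42.532}
delta tool [ -2.3 153.4   2.4]
delta tool [ -0.5 153.4   1.4]
525 [535.17607004 407.95800908  66.63924206]
((534.0198364257812, 407.466552734375), (34.58827209472656, 9.953264236450195), 25.340845108032227)
```

```bash
python3 - <<'E'
from h import *
go([534,407.8,48])
E
```

```text
delta tool [ -1.2 153.4   2.5]
```

Emit:
apply_moves(deltas=[[[-1,40,2.5],-4,0],[[-1,90,2.5],-4,0],[[-1,125,2.5],-4,0],[[-1,145,2.5],-4,0],[[-1,153,2.5],-4,0],[[-1,153,2.5],-4,0],[[-1,153,2.5],-4,0]])

```text
time_s: 32.28
ee_pos: [534.4, 408.3, 49.6]
tool_rot: [0.156, -0.155, 0.69, -0.69]
contact_force: [0.1, -0.3, -0.3]
opening: 42.8
```

```bash
python3 - <<'E'
from h import *
st(); c=cam('wrist'); cv2.imwrite('pics/w21.png',c['pixels']); c=cam('side'); cv2.imwrite('pics/sd21.png',cv2.resize(c['pixels'][260:380,200:320],None,fx=5,fy=5))
E
```

```text
{'time_s': 32.275, 'joint_pos': [0.564, 0.765, 1.389, 0.0, 0.985, 1.691], 'ee_pos': [534.429, 408.332, 49.596], 'tool_rot': [0.156, -0.155, 0.69, -0.69], 'contact_force': [0.056, -0.264, -0.32], 'opening': 42.785}
```

View pics/w21.png

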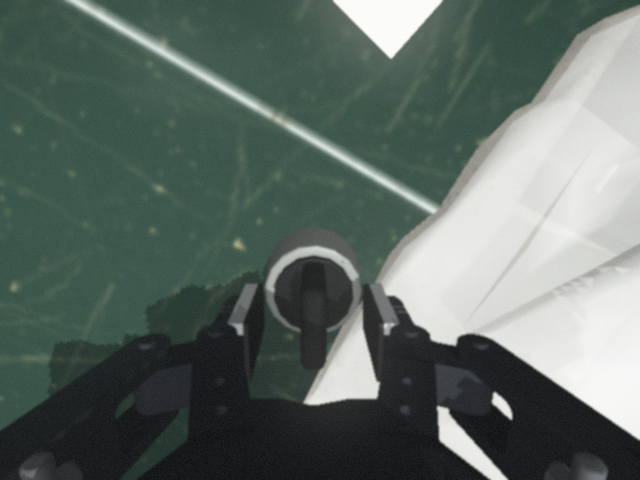

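View pics/sd21.png

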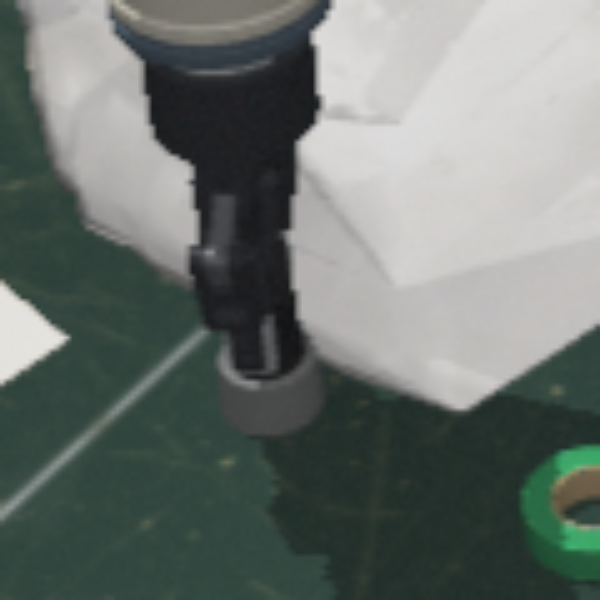

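The grip (u≈313) is centred between the pads. Close firmly.

Emit:
apply_moves(deltas=[[[0,1,0],0,1],[[0,1,0],0,1],[[0,1,0],0,1],[[0,1,0],0,1],[[0,1,0],0,1]], force=60)

```text
time_s: 33.0
ee_pos: [533.8, 407.9, 47.6]
tool_rot: [0.156, -0.155, 0.69, -0.69]
contact_force: [-1.3, -1.1, 5.9]
opening: 8.9
```

```bash
python3 - <<'E'
from h import *
st(); c=cam('wrist'); cv2.imwrite('pics/w22.png',c['pixels'][200:400,200:440])
P=world(c)[220:400,280:345].reshape(-1,3); t=P[(P[:,2]>62)&(P[:,2]<72)&(np.hypot(P[:,0]-534,P[:,1]-408)<40)]; print(len(t),t.mean(0)); 
q=(t-arm.sense()['ee_pos'])@toolR(); print('tool x range',np.percentile(q[:,0],[1,99]),'z',np.percentile(q[:,2],[1,99]),'y',np.percentile(q[:,1],[1,50,99]))
E
```

```text
{'time_s': 33.0, 'joint_pos': [0.564, 0.768, 1.39, 0.0, 0.983, 1.691], 'ee_pos': [533.845, 407.947, 47.567], 'tool_rot': [0.156, -0.155, 0.69, -0.69], 'contact_force': [-1.26, -1.143, 5.918], 'opening': 8.874}
2653 [537.34918313 409.31691036  66.91202986]
tool x range [-17.00562518  15.13279897] z [-10.46925566  10.46319045] y [-23.88090667 -19.42145077 -14.86516665]
```

View pics/w22.png

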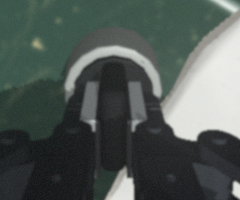

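Emit:
apply_moves(deltas=[[[0,-15,0],0,1],[[0,-40,0],0,1],[[0,-80,0],0,1],[[0,-120,0],0,1],[[0,-170,0],0,1],[[0,-210,0],0,1],[[0,-230,0],0,1],[[0,-230,0],0,1]])

```text
time_s: 34.05
ee_pos: [534.2, 408.2, 279.7]
tool_rot: [0.157, -0.154, 0.69, -0.689]
contact_force: [0.4, -0.5, -0.5]
opening: 9.2
```

```bash
python3 - <<'E'
from h import *
s=st(); c=cam('wrist'); cv2.imwrite('pics/w23.png',c['pixels'][180:420,180:460])
P=world(c)[200:400,270:350]; I=np.argwhere(np.ones(P.shape[:2])); q=(P.reshape(-1,3)-s['ee_pos'])@toolR()
t=q[(abs(q[:,2])<3.5)&(abs(q[:,1]+19)<3)]; print(len(t),'x',np.percentile(t[:,0],[0.5,2,50,98,99.5]).round(1))
t=q[(abs(q[:,2])<20)&(abs(q[:,1]-11)<6)]; print('collar',len(t),t.min(0) if len(t) else 0,t.max(0) if len(t) else 0)
R=toolR(); print(np.degrees(np.arctan2(R[1,2],R[0,2])))
E
```

```text
{'time_s': 34.05, 'joint_pos': [0.564, 0.53, 1.165, 0.0, 1.443, 1.691], 'ee_pos': [534.231, 408.229, 279.667], 'tool_rot': [0.157, -0.154, 0.69, -0.689], 'contact_force': [0.41, -0.472, -0.545], 'opening': 9.151}
1603 x [-17.1 -16.8  -2.6  15.   15.7]
collar 1334 [-18.87472036   5.03990408 -17.48633057] [-1.78647434 16.91250074 16.51821729]
-64.59872287240182
```

View pics/w23.png

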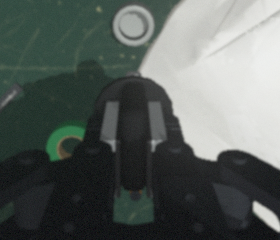

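```bash
python3 - <<'E'
from h import *
st(); go([580.5,-50,225])
E
```

```text
{'time_s': 34.1, 'joint_pos': [0.564, 0.531, 1.167, 0.0, 1.442, 1.691], 'ee_pos': [533.746, 407.912, 277.951], 'tool_rot': [0.156, -0.155, 0.69, -0.69], 'contact_force': [0.585, -0.214, -0.589], 'opening': 9.058}
delta tool [154.3  52.7 433.7]
```

Emit:
apply_moves(deltas=[[[15,0,43],-7,1],[[31,0,87],-14,1],[[46,0,130],-21,1],[[62,0,174],-28,1],[[77,0,217],-35,1],[[93,0,260],-42,1],[[108,0,304],-49,1],[[123,0,347],-56,1],[[139,0,390],-63,1],[[154,20,430],-69,1]])

```text
time_s: 35.35
ee_pos: [579.2, -48.2, 257.1]
tool_rot: [0.52, -0.52, 0.479, -0.48]
contact_force: [0.9, 1.0, -0.1]
opening: 8.7
```

Emit:
apply_moves(deltas=[[[0,32,0],0,1],[[0,32,0],0,1],[[0,32,0],0,1]])

```text
time_s: 35.72
ee_pos: [579.2, -46.2, 225.8]
tool_rot: [-0.519, 0.519, -0.48, 0.48]
contact_force: [0.2, 0.0, -0.2]
opening: 8.8
```

```bash
python3 - <<'E'
from h import *
st(); R=toolR(); print(np.degrees(np.arctan2(R[1,2],R[0,2]))); c=cam('wrist'); cv2.imwrite('pics/w24.png',c['pixels']); print(proj(c,L(-30,118,73)))
E
```

```text
{'time_s': 35.725, 'joint_pos': [-0.182, 0.445, 1.474, 0.0, 1.222, -0.26], 'ee_pos': [579.161, -46.159, 225.75], 'tool_rot': [-0.519, 0.519, -0.48, 0.48], 'contact_force': [0.152, 0.027, -0.154], 'opening': 8.8}
4.4261712562998365
(np.float64(313.8550662503841), np.float64(237.55421085946818))
```

View pics/w24.png

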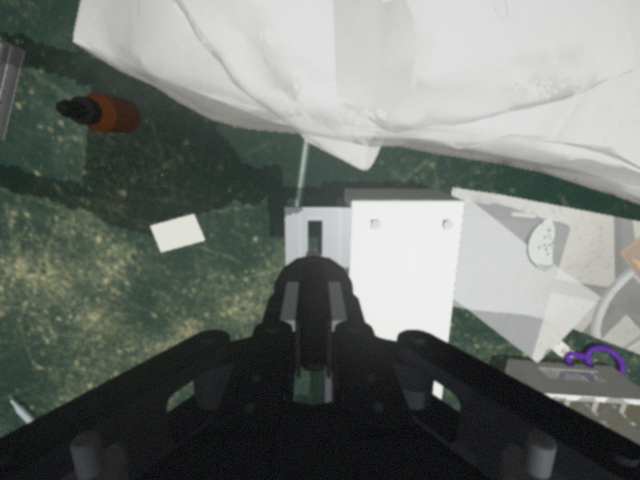

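```bash
python3 - <<'E'
from h import *
s=arm.sense(); c=cam('wrist'); W=world(c)
q=(W[240:400,260:370].reshape(-1,3)-s['ee_pos'])@toolR()
t=q[(abs(q[:,1]+19)<1.5)&(q[:,0]<-12)]; print('grip top front part z',np.percentile(t[:,2],[1,50,99]).round(2),len(t))
t=q[(abs(q[:,1]-12)<4)]; print('collar z',t[:,2].min().round(2),t[:,2].max().round(2),'x',t[:,0].min().round(2),'y',np.median(t[:,1]),len(t))
u0,v0,sc=285,195,10
k=cv2.resize(c['pixels'][v0:v0+60,u0:u0+65],None,fx=sc,fy=sc,interpolation=cv2.INTER_CUBIC); cv2.imwrite('pics/w24b.png',k)
E
```

```text
grip top front part z [-4.46 -0.15  4.5 ] 340
collar z -17.92 17.96 x -18.96 y 12.755286259374115 1291
```

View pics/w24b.png

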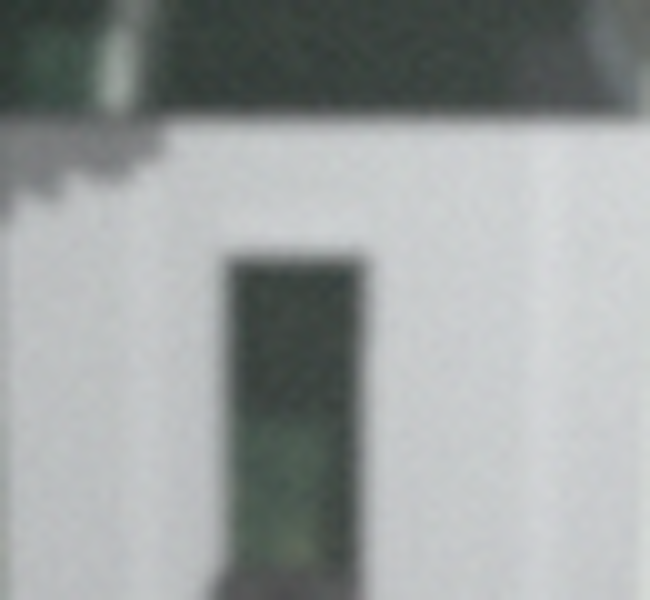

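```bash
python3 - <<'E'
from h import *
s=arm.sense(); c=cam('wrist'); R=toolR()
def tl(u,v,z=73): w=onz(c,u,v,z); return w.round(1),((w-s['ee_pos'])@R).round(1)
f=lambda a,b:(285+(a+.5)/10-.5,195+(b+.5)/10-.5)
for a,b in ((229,260),(366,260),(230,400),(361,400),(300,118)): print(tl(*f(a,b)))
W=world(c); 
g=c['pixels'][:,:,2]; print(np.median(W[225:245,295:304,2]))
# depth-based: plate points holes
go(L(-30,118,225))
E
```

```text
(array([574.7, -43.4,  73. ]), array([ -3.1, 153.3,  -4.8]))
(array([586.1, -42.6,  73. ]), array([ -3.1, 153.3,   6.5]))
(array([575.7, -55.4,  73. ]), array([  8.9, 153.3,  -4.8]))
(array([586.7, -54.6,  73. ]), array([  8.9, 153.4,   6.2]))
(array([579.7, -31.1,  73. ]), array([-15.1, 153.3,   1. ]))
73.15613830477585
delta tool [11.3  1.3  0.1]
```

Emit:
apply_moves(deltas=[[[6,30,0.8],0,1],[[12,65,0.8],0,1],[[12,90,0.8],0,1],[[12,101,0.8],0,1],[[12,101,0.8],0,1],[[12,101,0.8],0,1]])

```text
time_s: 36.62
ee_pos: [581.5, -58.5, 125.4]
tool_rot: [0.519, -0.519, 0.48, -0.481]
contact_force: [-0.4, -1.0, 0.1]
opening: 8.8
```

```bash
python3 - <<'E'
from h import *
st(); print('want', 580.85,-57.6)
for n,a,b in (('scene',310,190),('side',280,170)):
    c=cam(n); cv2.imwrite(f'pics/{n}25.png',cv2.resize(c['pixels'][b:b+90,a:a+90],None,fx=7,fy=7,interpolation=cv2.INTER_CUBIC))
c=cam('wrist'); cv2.imwrite('pics/w25.png',cv2.resize(c['pixels'][180:380,200:440],None,fx=3,fy=3))
E
```

```text
{'time_s': 36.625, 'joint_pos': [-0.202, 0.568, 1.574, 0.0, 0.998, -0.279], 'ee_pos': [581.514, -58.49, 125.425], 'tool_rot': [0.519, -0.519, 0.48, -0.481], 'contact_force': [-0.417, -0.955, 0.1], 'opening': 8.808}
want 580.85 -57.6
```

View pics/scene25.png

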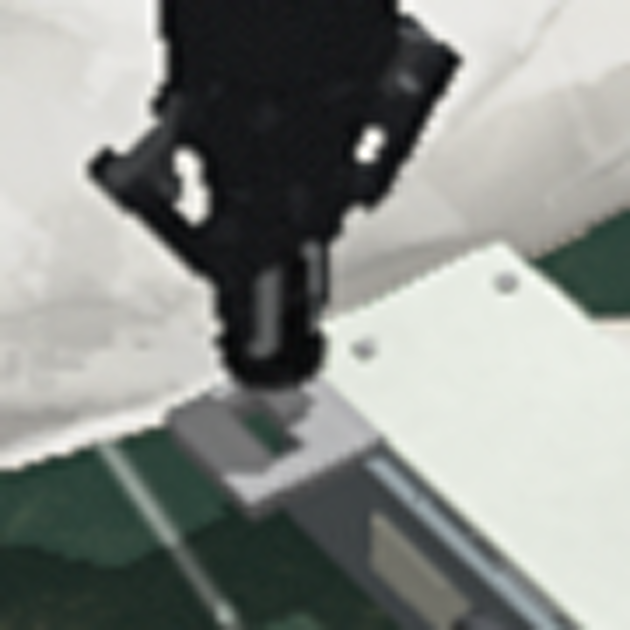

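View pics/side25.png

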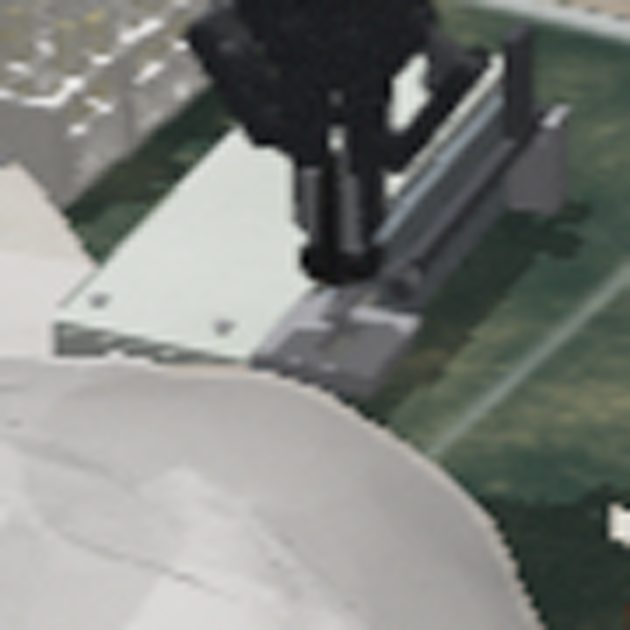

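View pics/w25.png

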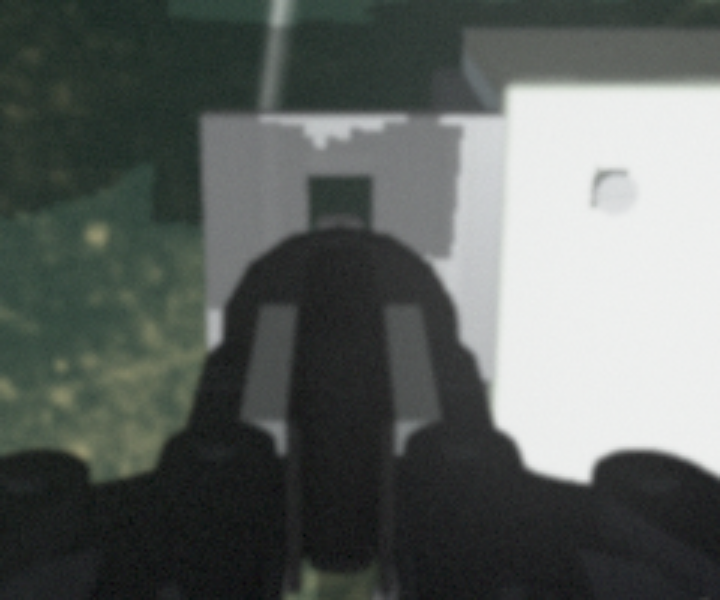

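```bash
python3 - <<'E'
from h import *
s=st(); c=cam('wrist'); R=toolR()
f=lambda a,b:(200+(a+.5)/3-.5,180+(b+.5)/3-.5)
for a,b in ((308,177),(372,177),(310,215),(372,215),(260,114)):
    w=onz(c,*f(a,b),73); print(w.round(1),((w-s['ee_pos'])@R).round(1))
w=onz(c,*f(340,217),s['ee_pos'][2]-33.6); print('foot end top',((w-s['ee_pos'])@R).round(1))
E
```

```text
{'time_s': 36.775, 'joint_pos': [-0.203, 0.568, 1.574, -0.0, 0.998, -0.279], 'ee_pos': [581.259, -58.528, 125.155], 'tool_rot': [0.519, -0.519, 0.48, -0.481], 'contact_force': [0.151, -0.388, -1.593], 'opening': 8.634}
[574.1 -43.2  73. ] [-15.8  52.1  -6. ]
[585.7 -42.3  73. ] [-15.8  52.2   5.7]
[575.  -50.4  73. ] [-8.6 52.1 -5.7]
[586.4 -49.6  73. ] [-8.6 52.2  5.7]
[564.7 -32.2  73. ] [-27.5  52.1 -14.5]
foot end top [-14.1  33.6  -0.2]
```

Emit:
apply_moves(deltas=[[[0,4,0],0,1],[[0,8,0],0,1],[[0,11,0],0,1],[[0,13,0],0,1],[[0,15,0],0,1],[[0,17,0],0,1],[[0,17,0],0,1]])

```text
time_s: 37.7
ee_pos: [580.7, -58.5, 107.1]
tool_rot: [-0.519, 0.519, -0.48, 0.48]
contact_force: [-0.7, 0.1, -0.3]
opening: 8.9
```

Emit:
apply_moves(deltas=[[[0,3,0],0,1],[[0,6,0],0,1],[[0,9,0],0,1],[[0,12,0],0,1],[[0,14,0],0,1],[[0,15,0],0,1],[[0,15,0],0,1]])

```text
time_s: 38.58
ee_pos: [580.8, -58.5, 92.2]
tool_rot: [-0.519, 0.519, -0.48, 0.48]
contact_force: [-0.1, -0.0, -0.1]
opening: 9.0
```

Emit:
apply_moves(deltas=[[[0,0.7,0],0,1],[[0,1.4,0],0,1],[[0,2,0],0,1],[[0,2,0],0,1],[[0,2,0],0,1]])

```text
time_s: 39.2
ee_pos: [580.9, -58.5, 90.9]
tool_rot: [0.519, -0.519, 0.48, -0.481]
contact_force: [-4.3, 0.7, 10.1]
opening: 9.3
```

```bash
python3 - <<'E'
from h import *
st()
for n,a,b in (('scene',310,190),('side',280,170)):
    c=cam(n); cv2.imwrite(f'pics/{n}26.png',cv2.resize(c['pixels'][b:b+90,a:a+90],None,fx=7,fy=7,interpolation=cv2.INTER_CUBIC))
E
```

```text
{'time_s': 39.2, 'joint_pos': [-0.203, 0.616, 1.601, -0.0, 0.924, -0.279], 'ee_pos': [580.858, -58.511, 90.856], 'tool_rot': [0.519, -0.519, 0.48, -0.481], 'contact_force': [-4.273, 0.666, 10.073], 'opening': 9.321}
```

View pics/scene26.png

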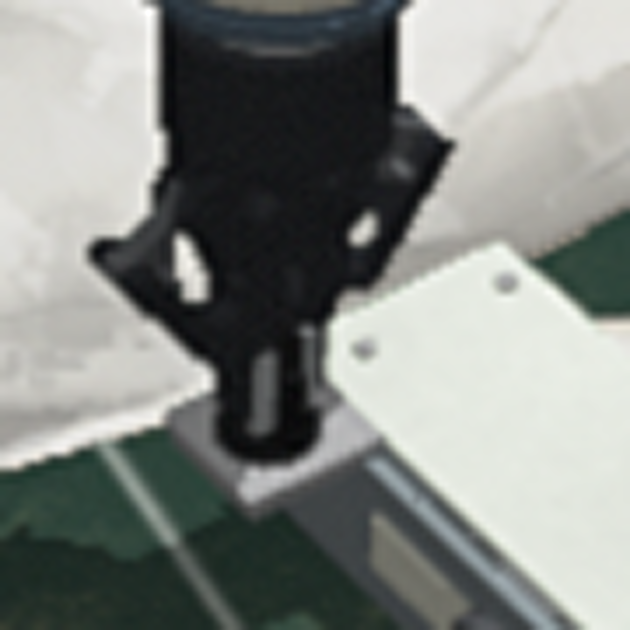

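```bash
python3 - <<'E'
from h import *
c=cam('wrist'); P=world(c).reshape(-1,3); P=P[P[:,2]<200]
for y in range(60,-40,-10):
    print(y,[ (lambda q: round(float(np.percentile(q,90))) if len(q)>1 else None)(P[:,2][(abs(P[:,0]-x)<6)&(abs(P[:,1]-y)<5)]) for x in range(530,640,10)])
E
```

```text
60 [None, None, None, None, None, None, None, None, None, None, None]
50 [None, None, None, None, 116, 115, 114, 111, 110, 110, 109]
40 [111, 114, 116, 117, 116, 114, 111, 108, 107, 108, 107]
30 [93, 97, 100, 103, 105, 103, 100, 97, 99, 100, 98]
20 [1, 1, 1, 1, 27, 60, 68, 77, 85, 87, 86]
10 [1, 1, 1, 1, 1, 1, 28, 30, 32, 31, 29]
0 [1, 1, 1, 1, 1, 1, 1, 1, 28, 29, 29]
-10 [1, 1, 1, 1, 1, 1, 1, 1, 1, 1, 1]
-20 [1, 1, 1, 1, 1, 1, 1, 1, 72, 73, 73]
-30 [1, 1, 1, 73, 74, 74, 74, 74, 74, 74, 74]
```

Emit:
apply_moves(deltas=[[[0,-1,0],0,1],[[0,-1,0],10,1],[[0,-1,0],20,1],[[0,-1,0],30,1],[[0,-1,0],40,1],[[0,-1,0],50,1],[[0,-1,0],60,1],[[0,-1,0],70,1],[[0,-1,0],80,1],[[0,-1,0],90,1]])

```text
time_s: 40.6
ee_pos: [580.8, -58.5, 91.2]
tool_rot: [0.025, -0.025, 0.707, -0.707]
contact_force: [0.5, -0.7, -0.1]
opening: 8.6
```

```bash
python3 - <<'E'
from h import *
st(); R=toolR(); print(np.degrees(np.arctan2(R[1,2],R[0,2])))
for n,a,b in (('scene',310,190),('side',280,170)):
    c=cam(n); cv2.imwrite(f'pics/{n}27.png',cv2.resize(c['pixels'][b:b+90,a:a+90],None,fx=7,fy=7,interpolation=cv2.INTER_CUBIC))
E
```

```text
{'time_s': 40.6, 'joint_pos': [-0.203, 0.615, 1.601, 0.0, 0.926, 1.297], 'ee_pos': [580.807, -58.503, 91.212], 'tool_rot': [0.025, -0.025, 0.707, -0.707], 'contact_force': [0.451, -0.679, -0.115], 'opening': 8.634}
-85.93018449211391
```

View pics/scene27.png

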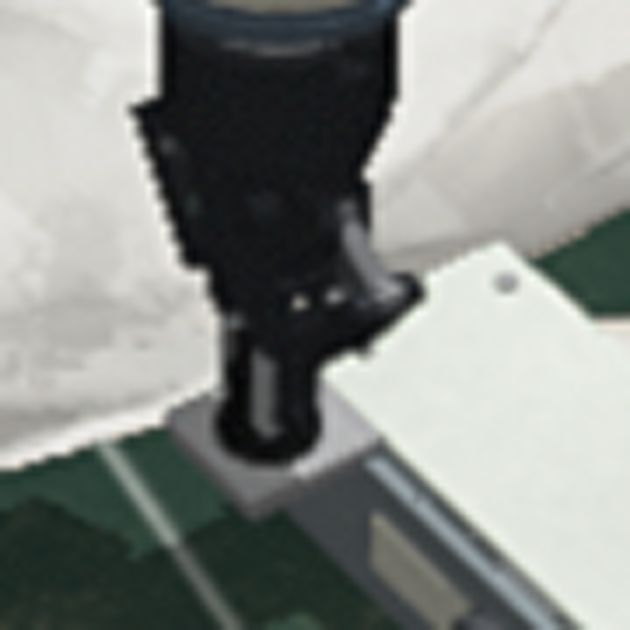

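Emit:
apply_moves(deltas=[[[0,0,0],0,0.6],[[0,0,0],0,0.3],[[0,0,0],0,0],[[0,0,0],0,0],[[0,-30,0],0,0],[[0,-80,0],0,0],[[0,-130,0],0,0],[[0,-180,0],0,0],[[0,-180,0],0,0]])

```text
time_s: 41.82
ee_pos: [582.5, -58.8, 275.2]
tool_rot: [-0.03, 0.025, -0.706, 0.707]
contact_force: [0.6, -0.9, -1.0]
opening: 42.9
```

```bash
python3 - <<'E'
from h import *
s=st()
c=cam('wrist'); cv2.imwrite('pics/w28.png',c['pixels'])
P=world(c).reshape(-1,3); t=P[(np.hypot(P[:,0]-581,P[:,1]+58)<30)&(P[:,2]>104)&(P[:,2]<118)]; print(len(t),t.mean(0).round(1),cv2.minAreaRect(t[:,:2].astype(np.float32)))
for n,a,b,w in (('scene',230,200,240),('side',240,160,190)):
    c=cam(n); cv2.imwrite(f'pics/{n}28.png',cv2.resize(c['pixels'][b:b+180,a:a+w],None,fx=3.3,fy=3.3,interpolation=cv2.INTER_CUBIC))
E
```

```text
{'time_s': 41.825, 'joint_pos': [-0.203, 0.402, 1.402, 0.0, 1.331, 1.291], 'ee_pos': [582.512, -58.836, 275.226], 'tool_rot': [-0.03, 0.025, -0.706, 0.707], 'contact_force': [0.607, -0.917, -0.975], 'opening': 42.887}
444 [582.1 -59.1 109.9] ((581.31005859375, -59.147735595703125), (34.134254455566406, 9.702715873718262), 4.5004496574401855)
```

View pics/scene28.png

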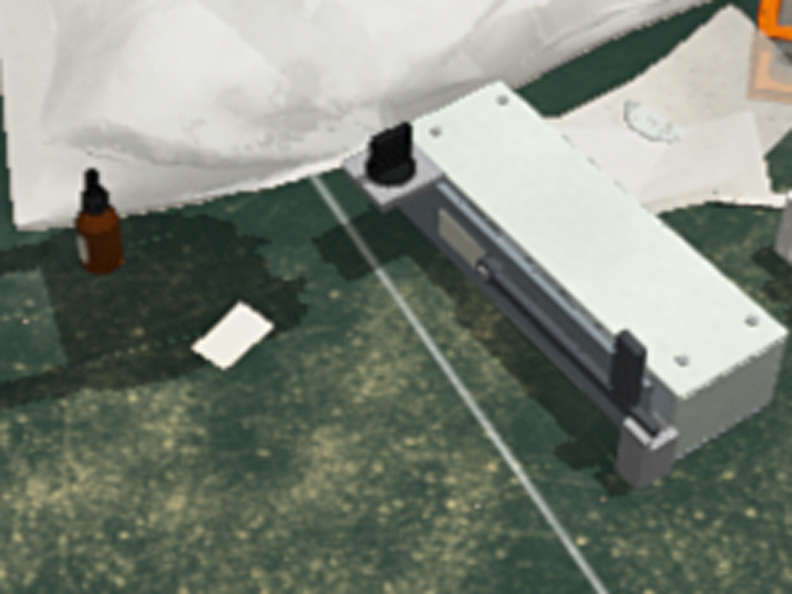

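View pics/w28.png

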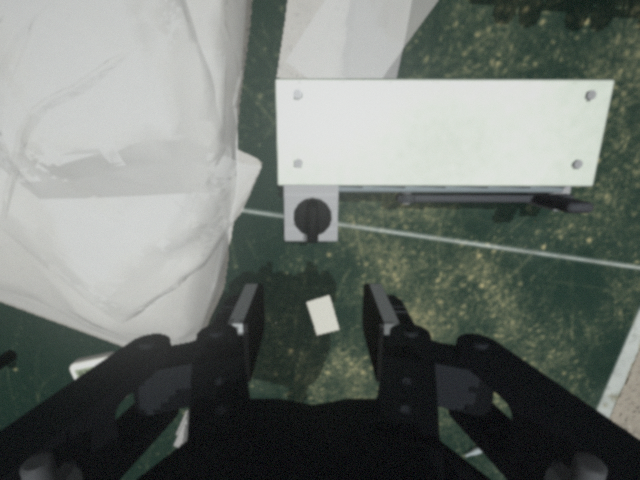

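View pics/side28.png

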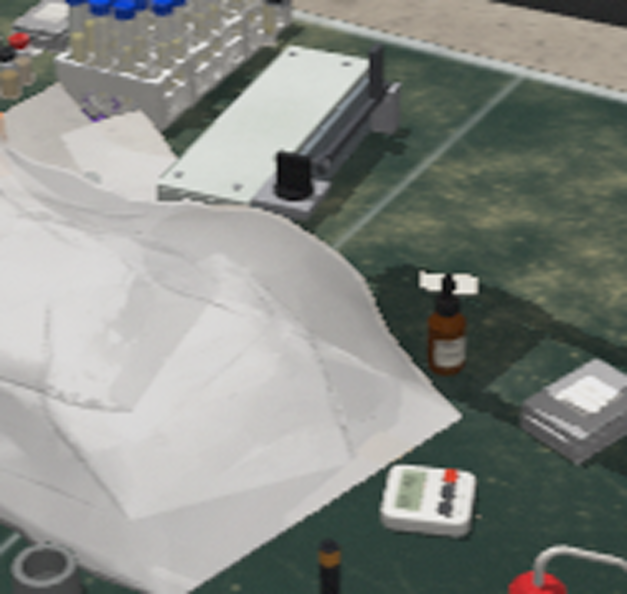

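```bash
python3 -c "
from cell import arm
print(arm.close_job())"
```

```text
the job is handed in; nothing more can be done
None
```

The job is done and handed in at about 42 s. I lifted the latch and drew the tray fully out, and stood the three near-side vials in lanes 0 to 2. I then pushed the tray home with the bar lifted, dropped the bar into the catch, and put the T-toggle through the slot with a quarter turn.

**Checks that passed:**
- **Toggle:** the grip top was at z ≈ 110 mm, as it must be with the collar on the plate. Its yaw measured 4.5° against the locker's 4.4°, and the gripper was clear of it.
- **Latch and tray:** the bar was level in the catch and the panel was flush.
- **Dropper bottle:** it stood upright where it started.
- **Stand:** it was empty and had not visibly moved.

**Not checked:** I saw the vials upright in the tray before closing it, but could not see inside afterwards. I pushed the tray in slowly. The foot under the lug could not be seen either; I judged it only from the grip angle and the collar height.

**Disagreement:** the wrist camera read about 1–2 mm farther in x than the other views. I averaged the estimates and did the slot fit in the wrist view, and the toggle went in without side load.

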